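# Load the six-sided spit into the spit drive and lock its collar

## Robot

A 7-joint arm with a two-finger parallel gripper is mounted at the origin on a cart in front of the work surface, level with it; the furniture and walls round the work are solid. World frame = base frame: x ahead of the robot, y to its left, z up, the work surface at z = 0. Lengths are in m, angles in rad, forces in N, time in s.
With the tool pointing down it reaches from about 0.425 to 0.975 m from the base axis. Payload 16.7 kg.
Tool frame: the origin (TCP) lies midway between the tips of the shut fingers; the grasp point (between the pads) lies 19 mm behind it (bot.pinch_z is the z of the grasp point in the tool frame, in m); z points along the fingers, y is the direction in which the jaws open and shut (so a half turn about z gives the same grasp; the last joint's range is limited). The gripper opens to 85 mm and grips with 20 to 120 N. Pads are 22 mm wide; open, the fingers measure 114 mm over their backs; the gripper's body (76 mm by 85 mm) begins 54 mm behind the grasp point. The pads swing forward as they close: fully open they stand 13 mm farther back than shut.
Start: joints at [1.198, 0.426, 0.074, 1.606, -0.034, 1.111, -0.067], TCP at [0.15, -0.658, 0.231] pointing down, gripper open.
Joint ranges: [-2.85, 2.85], [-0.5, 2.14], [-1.23, 1.37], [0.21, 2.46], [-1.02, 4.16], [0.16, 2.05], [-2.73, 2.73]. Speed limits (rad/s): [1.89, 1.89, 2.39, 2.39, 3.01, 3.01, 3.01].

## Interface

Orientations are given as [roll, pitch, yaw] about the fixed x, y, z axes, in that order (R = Rz(yaw) Ry(pitch) Rx(roll)).
In Python, from rig import bot, eyes, job gives the robot as it stands. The module is installed in compiled form; this text tells all that it offers.
- The arm moves only by the tool step_arm, never from a script. Its argument "plan" is a list of rows, each a list of 3 entries, a list of its own where there are three numbers: the shift along the world's x, y, z in mm, then the turn about the world's z in degrees, then the gripper command: -1 is fully open, 1 is shut, values between are in proportion. A call has 1 to 8 rows; each row shifts and turns the commanded pose from where the row before left it; what a row does not reach is not made up. A row lasts 1/10 s, in which the tool goes at most 50 mm and 8.59 degrees, less where a joint would pass 70% of its speed; a pose out of reach is approached as far as the arm can. A call with a gripper value outside its range is refused whole. The fingers move at their own pace and stop on an object; "newtons" is the grip in N (left out, the last holds). Time passes only in rows, so rows that do not move let the fingers close. It gives the time, the measured TCP pose, the force and the opening at its end, in the units of the state.
- bot.get_state(): the state, without advancing time (a new reading comes with each control period).
- eyes.get_image(name): name is "scene" or "side" or "wrist"; returns (picture, depth): 400x640x3 uint8, red, green, blue; 400x640 float32, m along the optical axis (not along the pixel's ray), 0 where there is no reading.
- eyes.calibration(name): a dict with "fx", "fy", "cx", "cy" (pixels), "dist_coeffs" ([k1, k2, p1, p2, k3] as OpenCV has them; the pictures are not rectified), "R" (3x3) and "t" (3): a world point X has camera coordinates R X + t. Camera axes: x right, y down, z forward; pixel columns grow to the right and rows downward; lengths in m; the calibration is good to about 2 mm. A picture is of the moment at which its call begins: read the wrist's pose just before it. calibration takes no time and is no camera call; for the wrist camera it gives the pose at the moment of the call.
- job.finish_job(): hands the job in, once; it reports no verdict.
The state is a dict: "time_s": time; "joint_positions": joint angles; "qvel": joint speeds; "effort": joint torques, N m; "tcp_pos": TCP position; "eef_rot": TCP orientation; "ft_force": force on the tool from outside, world axes, zero at the start; "wrist_torque": the same for the moment, N m; "gripper_width": finger opening in m.
Only numpy, scipy, OpenCV 4.12 (cv2) and the standard library are available. Lean on these libraries where they do the work, as an engineer would, in place of code of your own. Each camera call takes 0.05 s, during which the arm holds its last target.

## Task

Take the six-sided (hex) spit out of the spit rack, stand it in the round spit drive so that its hex foot is fed fully home in the drive seat inside, let go, and then swing the red-knobbed collar lever fully closed to lock it. The seat inside has stopped at some unknown angle: lower the spit gently, and if it stops short, feel for the flats by turning it under a light push until it drops in; never force the spit or the lever. Leave the round spit standing in its rack and the glue bottle and the roll of tape where they are.

Things in the scene. Friction and masses are not known exactly. Their poses are not given: they have to be found in the camera images.
- spit_grip (a point): On the axis of the upright steel hex spit (195 mm long, 0.4 kg), 155 mm above its foot end, 40 mm below its blunt point; take it here. The bar is six-sided, 18 mm across flats, 20.8 across corners, bare from 6 mm above spit_flange to 9 mm below the tip. z points up the spit; a pair of flats faces +y and -y, and so every 60 degrees.
- spit_flange (a point): On the hex spit's axis, at the underside of its round flange (36 mm across, 6 mm thick), 68 mm above the foot end. Below it: 18 mm of round neck, 13 mm thick, then the 50 mm six-sided foot. At the start the spit hangs by this flange in one of the rack's two holes, flange underside 85 mm and foot end 17 mm above the table, with about 2 mm play all round.
- spit_foot (a point): Centre of the hex spit's foot end, 155 mm below spit_grip, same axes. The foot is 18 mm across flats, tapered to 16 mm over its last 2 mm.
- spit_drive: Spit drive: fixed round steel motor base, 150 mm across, 62 mm high, with a collar tower 66 mm across up to 101 mm. Origin: centre of its underside, on the table, on the bore's axis; z up; -x is the front with the switch.
- drive_mouth (a point): Centre of the bore's mouth on top of the tower, 101 mm above the table; z up. The bore is round, 22.4 mm across, down to 66 mm above the table. There the drive seat begins: a spit whose flats do not match it stops with its foot end 60 to 66 mm above the table.
- seat_floor (a point): Depth stop: centre of the seat's floor, 34 mm above the table; a spit fully home has its foot end here. The seat's hole is six-sided, 19 mm across flats, 66 to 34 mm above the table. Its angle is any and is not measured (these axes do not show it); its gearbox holds it still. The spit drops in when its flats are within about 6 degrees of the seat's: 60 degrees of turning one way always finds it.
- clamp_lever (a joint): Collar lever's angle about the bore's axis, rad: 0 open, growing clockwise seen from above, 1.22 at its end stop, fully closed. Starts at 0 to 0.2, stays where left, needs about 2 to 4 N at the knob. Closing draws two jaws, 87 to 95 mm above the table, in under the flange round the neck; if the spit is not home they meet its foot and the lever jams.
- lever_knob (a point): On the axis of the lever's red upright knob, 120 mm from the bore's axis and 120 mm above the table. Knob 21 mm thick, 95 to 140 mm above the table, on a bar 15 mm wide, 85 to 95 mm above the table. Open, it points to the drive's front, 0.30 rad towards its right (-y side); closing carries it across the front to the left (+y side).
- spit_rack: Fixed aluminium rack, 46 x 134 mm, top 85 mm above the table; its two holes lie 40 mm either side of its centre along its y axis. Origin: centre of its underside.
- round_spit_ball (a point): Centre of the black ball, 32 mm across, on the round spit that stands in the rack's other hole (ball centre 159 mm above the table). A bystander.
- glue_bottle: White glue bottle with an orange nozzle, 55 mm across, 156 mm high, standing. Origin: centre of its underside. A bystander.
- clear_tape: Roll of brown tape lying flat, 94 mm across, 48 mm high. Origin: centre of its underside. A bystander.
There are look-alikes about, which are no part of the job. What is shaped like the part that bears spit_grip but green is not meant.

How it is judged:
By the outcome, as a careful person would: the job done as asked, in the order asked, and still so for the second after the job is handed in, with the robot touching nothing.
It also fails if it takes over 72 s, if anything falls off the work surface, if the arm or the gripper's body presses on something with over 40 N, if the wrist force passes 120 N, or if a joint passes its speed limit or range.

## Working session

There is one attempt and no reset: what is moved stays moved. The work goes in short steps, Python scripts to look and compute and a tool call to move; the robot and the scene stay as the last step left them, time stands still between calls to the robot, and variables do not carry over. Pictures are saved under pics/ and viewed, and the job is handed in when it is done.

Besides the shell and the picture viewer there is one more tool, called as name(argument=value, ...), one argument or row to a line, values as JSON. step_arm: Moves the arm, as the interface text tells. Its arguments: {"type":"object","properties":{"plan":{"type":"array"},"newtons":{"type":"number"}},"required":["plan"]}

```bash
mkdir -p pics
cat > h.py <<'E'
import numpy as np, cv2
from rig import bot, eyes, job
def snap(n,tag):
    c=eyes.calibration(n); im,d=eyes.get_image(n)
    cv2.imwrite(f'pics/{tag}.png',im[:,:,::-1]); np.savez(f'pics/{tag}.npz',im=im,d=d,**{k:np.array(v) for k,v in c.items()})
def load(tag): return np.load(f'pics/{tag}.npz')
def ray(f,u,v):
    K=np.array([[f['fx'],0,f['cx']],[0,f['fy'],f['cy']],[0,0,1]],float)
    p=cv2.undistortPoints(np.array([[[u,v]]],float),K,f['dist_coeffs'].astype(float))[0,0]
    return np.array([p[0],p[1],1.])
def at_depth(f,u,v,d=None):
    if d is None: d=f['d'][int(round(v)),int(round(u))]
    return f['R'].T@(ray(f,u,v)*d-f['t'])
def at_z(f,u,v,z):
    r=f['R'].T@ray(f,u,v); c=-f['R'].T@f['t']
    return c+r*(z-c[2])/r[2]
def proj(f,X):
    K=np.array([[f['fx'],0,f['cx']],[0,f['fy'],f['cy']],[0,0,1]],float)
    rv,_=cv2.Rodrigues(f['R'].astype(float))
    return cv2.projectPoints(np.array(X,float).reshape(-1,1,3),rv,f['t'].astype(float),K,f['dist_coeffs'].astype(float))[0][:,0]
def crop(tag,u0,v0,u1,v1,s,out):
    im=cv2.imread(f'pics/{tag}.png')[v0:v1,u0:u1]; cv2.imwrite(f'pics/{out}.png',cv2.resize(im,None,fx=s,fy=s,interpolation=cv2.INTER_CUBIC))
E
python3 - <<'E'
from h import *
print({k:np.round(v,3) for k,v in bot.get_state().items()}, bot.pinch_z)
for n in ('scene','side','wrist'):
    snap(n,n+'0'); f=load(n+'0'); print(n,-f['R'].T@f['t'],f['fx'])
E
```

```text
{'time_s': np.float64(0.0), 'joint_positions': array([ 1.198,  0.427,  0.074,  1.607, -0.034,  1.111, -0.067]), 'qvel': array([-0.002, -0.001,  0.001,  0.001,  0.   , -0.001, -0.   ]), 'effort': array([-1.0000e-03, -9.4987e+01,  3.7600e+00, -4.6354e+01,  1.9000e-02,
        1.0000e-02, -0.0000e+00]), 'tcp_pos': array([ 0.15 , -0.658,  0.231]), 'eef_rot': array([-3.14 ,  0.   ,  0.224]), 'ft_force': array([-0.393, -0.788,  0.335]), 'wrist_torque': array([-0.046, -0.007,  0.026]), 'gripper_width': np.float64(0.085)} -0.0187
scene [0.16919583 0.55924617 0.93746228] 380.77189143620456
side [0.40096772 0.8099113  0.66131997] 465.02391707310306
wrist [ 0.21838261 -0.64315183  0.37373776] 316.7183122554809
```

View pics/scene0.png

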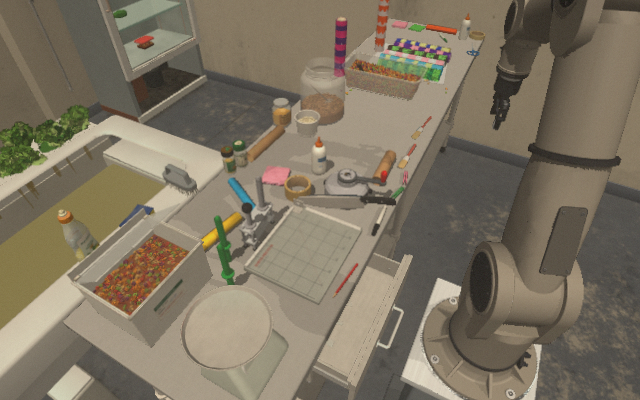

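View pics/side0.png

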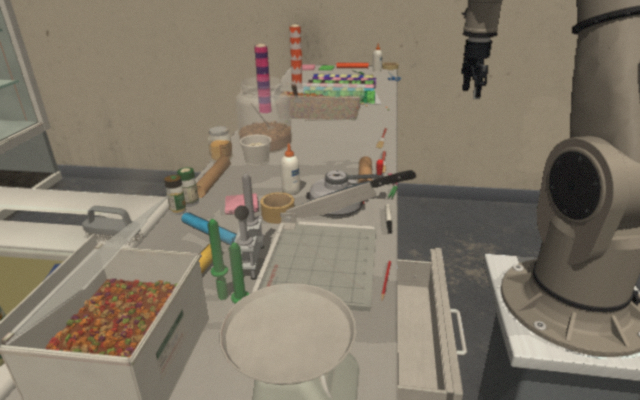

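View pics/wrist0.png

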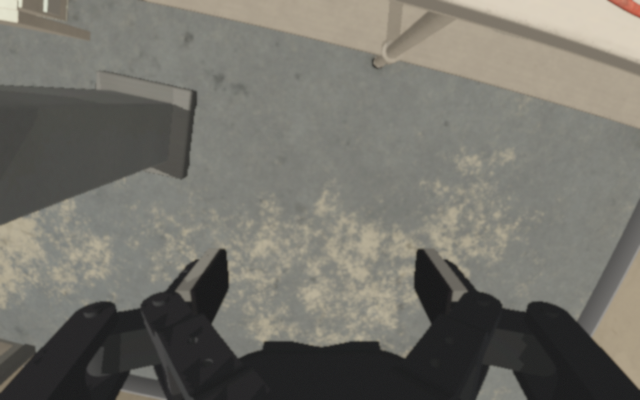

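Run:
```python
from h import *
crop('scene0',220,120,420,270,4,'c1')
crop('side0',190,130,430,310,3.3,'c2')
```

```text
(no output)
```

View pics/c1.png

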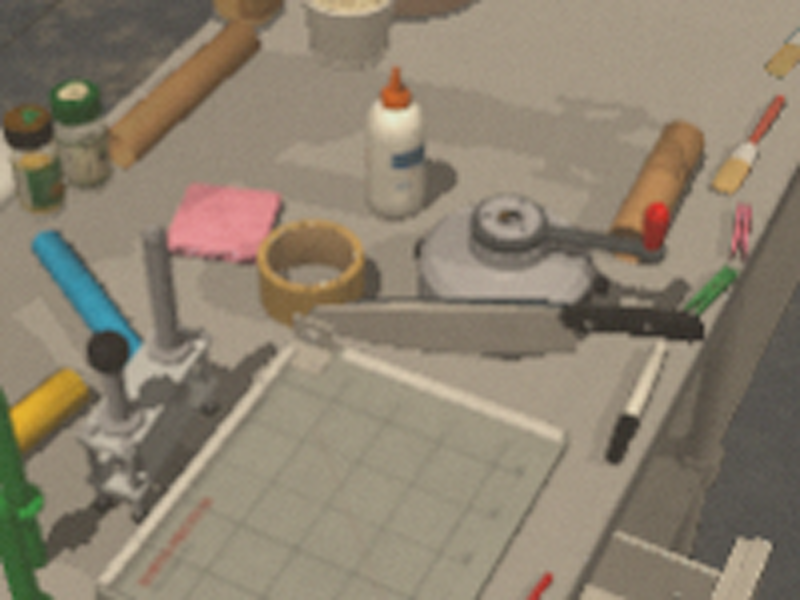

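View pics/c2.png

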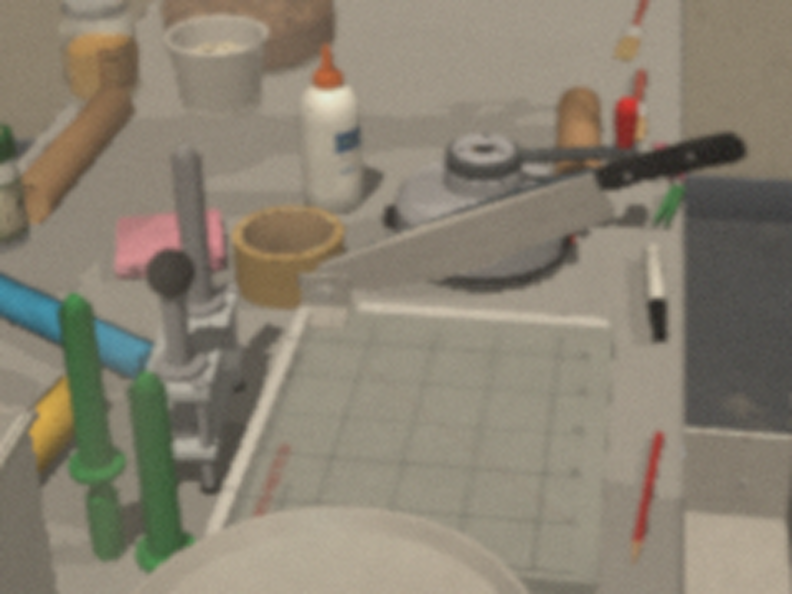

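Run:
```python
from h import *
f=load('scene0'); g=load('side0')
S=lambda x,y:(220+x/4,120+y/4)
D=lambda x,y:(190+x/3.3,130+y/3.3)
def p(n,f,uv,z): print(n,np.round(uv,1),'z-plane',np.round(at_z(f,*uv,z),4),'depth',np.round(at_depth(f,*uv),4))
p('mouth S',f,S(511,217),.101); p('mouth D',g,D(484,149),.101)
p('knob top S',f,S(657,210),.14); p('knob top D',g,D(627,104),.14)
p('spit tip S',f,S(155,234),.212); p('spit tip D',g,D(187,155),.212)
p('ball S',f,S(108,352),.159);p('ball D',g,D(170,272),.159)
p('bottle tip S',f,S(396,73),.156);p('bottle tip D',g,D(326,50),.156)
p('tape S',f,S(312,252),.048);p('tape D',g,D(290,232),.048)
p('blade tip S',f,S(310,330),.05);p('blade D',g,D(310,285),.05)
p('blade handle end S',f,S(700,325),.1);p('D',g,D(742,150),.1)
p('blade top mid S',f,S(565,305),.1);p('D',g,D(600,175),.1)
p('cutter corner',f,S(562,435),.02)
p('green tip',g,D(150,380),.2);p('green tip2',g,D(75,300),.2)
```

```text
mouth S [347.8 174.2] z-plane [ 0.5284 -0.3416  0.101 ] depth [ 0.5361 -0.361   0.083 ]
mouth D [336.7 175.2] z-plane [ 0.5268 -0.3362  0.101 ] depth [ 0.5297 -0.3622  0.0883]
knob top S [384.2 172.5] z-plane [ 0.4116 -0.3622  0.14  ] depth [ 0.4121 -0.3638  0.1386]
knob top D [380.  161.5] z-plane [ 0.4109 -0.3541  0.14  ] depth [ 0.411  -0.3637  0.1357]
spit tip S [258.8 178.5] z-plane [ 0.699 -0.086  0.212] depth [ 0.7011 -0.0886  0.209 ]
spit tip D [246.7 177. ] z-plane [ 0.6973 -0.0767  0.212 ] depth [ 0.7004 -0.0859  0.2074]
ball S [247. 208.] z-plane [ 0.6962 -0.0121  0.159 ] depth [ 0.6882 -0.0034  0.1708]
ball D [241.5 212.4] z-plane [ 0.6951 -0.0129  0.159 ] depth [ 6.906e-01 -5.000e-04  1.666e-01]
bottle tip S [319.  138.2] z-plane [ 0.6728 -0.4098  0.156 ] depth [ 0.6761 -0.416   0.151 ]
bottle tip D [288.8 145.2] z-plane [ 0.6721 -0.4023  0.156 ] depth [ 0.6752 -0.4162  0.1502]
tape S [298. 183.] z-plane [ 0.6846 -0.2759  0.048 ] depth [ 0.7033 -0.3062  0.0157]
tape D [277.9 200.3] z-plane [ 0.6803 -0.2701  0.048 ] depth [ 0.6902 -0.3086  0.0261]
blade tip S [297.5 202.5] z-plane [ 0.6374 -0.1906  0.05  ] depth [ 0.6414 -0.1969  0.0425]
blade D [283.9 216.4] z-plane [ 0.6452 -0.1854  0.05  ] depth [ 0.6485 -0.1993  0.0415]
blade handle end S [395.  201.2] z-plane [ 0.3454 -0.2949  0.1   ] depth [ 0.3293 -0.2169  0.1765]
D [414.8 175.5] z-plane [ 0.3146 -0.3613  0.1   ] depth [ 0.3254 -0.2141  0.1706]
blade top mid S [361.2 196.2] z-plane [ 0.4472 -0.2663  0.1   ] depth [ 0.4301 -0.2156  0.1515]
D [371.8 183. ] z-plane [ 0.4289 -0.3016  0.1   ] depth [ 0.4266 -0.209   0.1468]
cutter corner [360.5 228.8] z-plane [ 0.4175 -0.2075  0.02  ] depth [ 0.4167 -0.2051  0.0229]
green tip [235.5 245.2] z-plane [0.6489 0.1649 0.2   ] depth [0.6528 0.1546 0.1927]
green tip2 [212.7 220.9] z-plane [0.7163 0.0918 0.2   ] depth [0.7209 0.0814 0.1933]
```

step_arm(
  plan=[
    [[20,20,40],0,-1],
    [[30,30,30],0,-1],
    [[30,30,20],0,-1],
    [[32,32,10],0,-1],
    [[32,32,10],0,-1],
    [[32,32,10],0,-1],
    [[32,32,0],0,-1],
    [[32,32,0],0,-1],
  ],
)

```text
time_s: 0.95
tcp_pos: [0.3897, -0.4178, 0.3505]
eef_rot: [3.141, -0.0, 0.224]
ft_force: [0.2, -0.3, -0.5]
gripper_width: 0.0854
```

step_arm(
  plan=[
    [[32,32,0],0,-1],
    [[32,30,0],0,-1],
    [[5,0,0],0,-1],
    [[0,0,0],0,-1],
    [[0,0,0],0,-1],
  ],
)

```text
time_s: 1.45
tcp_pos: [0.4567, -0.3582, 0.3499]
eef_rot: [-3.141, 0.001, 0.223]
ft_force: [0.2, 0.6, 1.1]
gripper_width: 0.0851
```

Run:
```python
from h import *
s=bot.get_state();print({k:np.round(v,3) for k,v in s.items()})
snap('wrist','w1'); f=load('w1'); print(-f['R'].T@f['t'],f['R'])
```

```text
{'time_s': np.float64(1.45), 'joint_positions': array([ 0.682,  0.194, -0.151,  1.661,  0.031,  1.289, -0.823]), 'qvel': array([ 0.013, -0.006,  0.004,  0.003, -0.001,  0.001, -0.001]), 'effort': array([-2.2070e+00, -7.2371e+01, -1.9770e+00, -4.9985e+01, -1.1200e-01,
       -3.8000e-02, -5.5000e-02]), 'tcp_pos': array([ 0.457, -0.358,  0.35 ]), 'eef_rot': array([-3.141e+00,  1.000e-03,  2.230e-01]), 'ft_force': array([0.17 , 0.607, 1.086]), 'wrist_torque': array([-0.035, -0.006, -0.006]), 'gripper_width': np.float64(0.085)}
[ 0.52550308 -0.34343954  0.49294147] [[ 2.19703445e-01 -9.75566695e-01  1.40907657e-04]
 [-9.36882393e-01 -2.10951235e-01  2.78838587e-01]
 [-2.71995914e-01 -6.13938120e-02 -9.60337973e-01]]
```

View pics/w1.png

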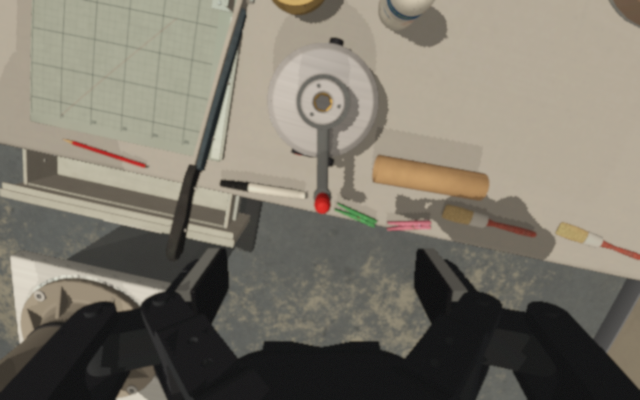

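Run:
```python
from h import *
crop('w1',230,20,430,220,3,'c3')
f=load('w1')
print('mouth',at_z(f,322,102,.101),at_depth(f,310,95),'knob',at_z(f,322,203,.14))
```

```text
mouth [ 0.52882458 -0.34399214  0.101     ] [ 0.53354415 -0.3283373   0.10087323] knob [ 0.41777502 -0.36897061  0.14      ]
```

View pics/c3.png

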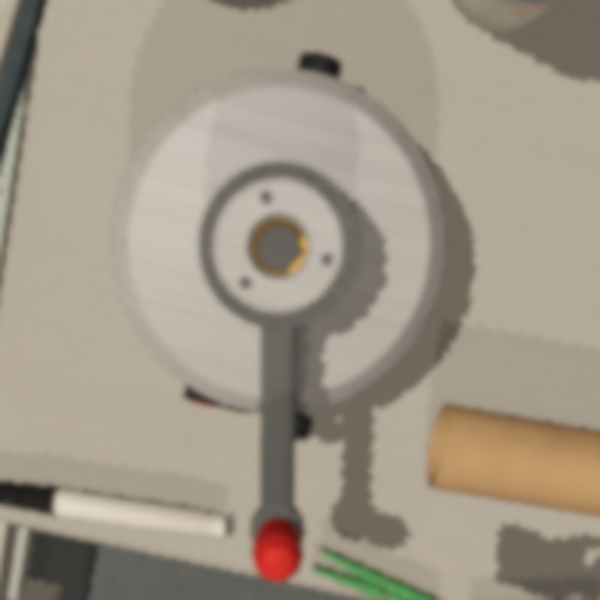

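step_arm(
  plan=[
    [[30,40,0],0,-1],
    [[30,40,0],0,-1],
    [[30,40,0],0,-1],
    [[30,40,0],0,-1],
    [[25,40,0],0,-1],
    [[20,40,0],0,-1],
    [[15,30,0],0,-1],
    [[0,0,0],0,-1],
  ],
)

```text
time_s: 2.3
tcp_pos: [0.6387, -0.0832, 0.3498]
eef_rot: [-3.14, -0.0, 0.228]
ft_force: [-0.0, -0.5, -0.4]
gripper_width: 0.0855
```

Run:
```python
from h import *
s=bot.get_state();print({k:np.round(v,3) for k,v in s.items() if k in('time_s','tcp_pos','eef_rot','joint_positions')})
snap('wrist','w2'); f=load('w2'); print(-f['R'].T@f['t'],proj(f,[[.699,-.084,.212],[.697,-.01,.175]]))
```

```text
{'time_s': np.float64(2.3), 'joint_positions': array([ 0.276,  0.318, -0.322,  1.51 ,  0.1  ,  1.33 , -1.397]), 'tcp_pos': array([ 0.639, -0.083,  0.35 ]), 'eef_rot': array([-3.14 , -0.   ,  0.228])}
[ 0.70727384 -0.06830601  0.49282997] [[337.0461719  118.87660905]
 [260.47181563 101.87088745]]
```

View pics/w2.png

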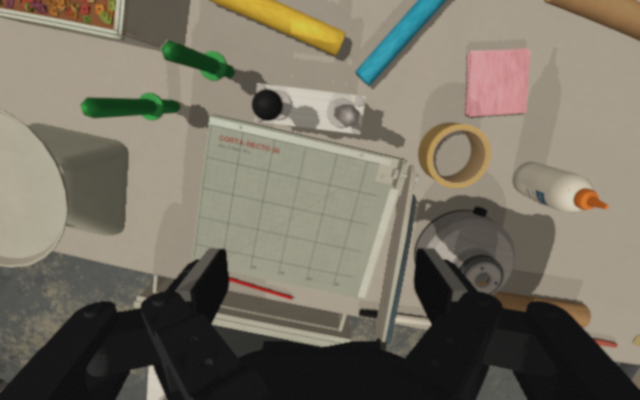

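Run:
```python
from h import *
crop('w2',235,70,395,150,5,'c4')
```

```text
(no output)
```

View pics/c4.png

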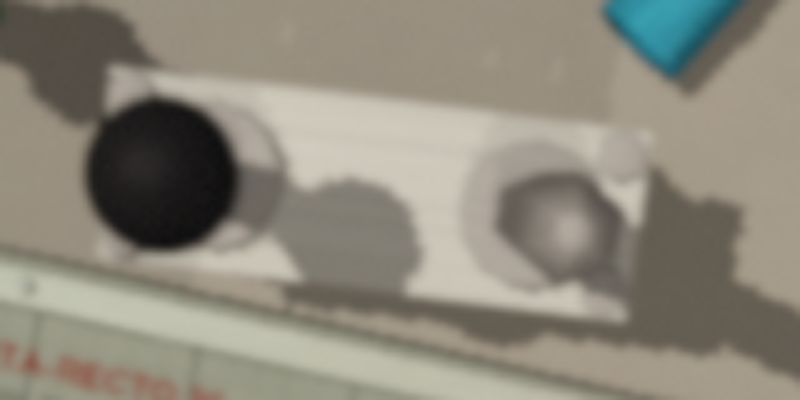

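Run:
```python
from h import *
f=load('w2')
print('tip',at_z(f,348.6,115.4,.212),at_depth(f,348.6,115.4))
print('flange',at_z(f,340,113,.091))
print('ball',at_z(f,267.4,104.6,.159))
a=at_z(f,235+108/5,70+68/5,.085);b=at_z(f,235+650/5,70+135/5,.085);c=at_z(f,235+625/5,70+322/5,.085)
print(a,b,c,np.linalg.norm(a-b),np.linalg.norm(b-c),np.degrees(np.arctan2(*(a-b)[[1,0]])))
d=at_z(f,235+98/5,70+258/5,.085); print((a+b+c+d)/4)
```

```text
tip [ 0.7041175  -0.09301144  0.212     ] [ 0.70413353 -0.09288602  0.21342566]
flange [ 0.70314471 -0.09262189  0.091     ]
ball [ 0.69539094 -0.01446028  0.159     ]
[0.71441337 0.01508    0.085     ] [ 0.72887361 -0.11846443  0.085     ] [ 0.68315226 -0.12413602  0.085     ] 0.13432502476904595 0.046071775245518636 96.17993010939712
[ 0.6987997  -0.05451493  0.085     ]
```

step_arm(
  plan=[
    [[10,-8,-40],0,-1],
    [[10,-7,-40],0,-1],
    [[0,0,-10],0,-1],
    [[0,0,0],0,-1],
  ],
)

```text
time_s: 2.75
tcp_pos: [0.6563, -0.1039, 0.259]
eef_rot: [-3.141, 0.003, 0.221]
ft_force: [0.1, -0.1, -0.3]
gripper_width: 0.0853
```

Run:
```python
from h import *
s=bot.get_state();print({k:np.round(v,3) for k,v in s.items() if k in('time_s','tcp_pos','eef_rot','joint_positions')})
snap('wrist','w3'); f=load('w3'); u,v=proj(f,[[.7035,-.093,.18]])[0]; print(u,v)
u,v=int(u),int(v); crop('w3',u-80,v-60,u+80,v+60,5,'c5'); print(u-80,v-60)
```

```text
{'time_s': np.float64(2.75), 'joint_positions': array([ 0.287,  0.407, -0.307,  1.58 ,  0.13 ,  1.178, -1.396]), 'tcp_pos': array([ 0.656, -0.104,  0.259]), 'eef_rot': array([-3.141e+00,  3.000e-03,  2.210e-01])}
319.41366948509716 137.10157330643798
239 77
```

View pics/c5.png

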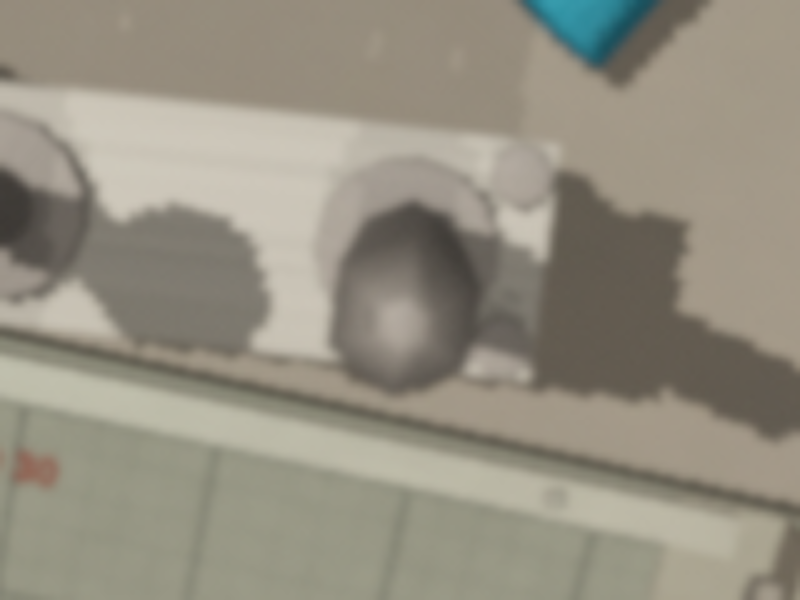

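Run:
```python
from h import *
f=load('w3')
print('tip',at_z(f,239+402/5,77+322/5,.212),at_depth(f,239+402/5,77+322/5))
print('flange',at_z(f,239+406/5,77+245/5,.091))
q=[(335,290),(333,347),(400,391),(473,350),(475,290)]
P=[at_z(f,239+x/5,77+y/5,.203) for x,y in q]
for a,b in zip(P,P[1:]): print(np.round(a,4),np.linalg.norm(b-a).round(4),np.degrees(np.arctan2(*(b-a)[[1,0]])).round(1))
print(np.degrees(np.arctan2(*(P[4]-P[3])[[1,0]])), (P[0]+P[3])/2)
```

```text
tip [ 0.70418972 -0.09300967  0.212     ] [ 0.70430417 -0.09298969  0.21302131]
flange [ 0.70520322 -0.09291867  0.091     ]
[ 0.7052 -0.0842  0.203 ] 0.0071 -170.1
[ 0.6983 -0.0854  0.203 ] 0.0101 -110.9
[ 0.6947 -0.0948  0.203 ] 0.0105 -47.9
[ 0.7017 -0.1026  0.203 ] 0.0074 11.3
11.319286163662673 [ 0.7034734  -0.09341913  0.203     ]
```

step_arm(
  plan=[
    [[24,5,0],-2,-0.05],
    [[24,6,0],0,-0.05],
    [[0,0,0],0,-0.05],
    [[0,0,0],0,-0.05],
    [[0,0,0],0,-0.05],
  ],
)

```text
time_s: 3.3
tcp_pos: [0.7054, -0.0917, 0.2617]
eef_rot: [3.141, -0.001, 0.188]
ft_force: [1.3, 0.3, 0.4]
gripper_width: 0.0446
```

Run:
```python
from h import *
s=bot.get_state();print({k:np.round(v,4) for k,v in s.items() if k in('time_s','tcp_pos','eef_rot','gripper_width')})
snap('wrist','w4'); snap('side','s4'); crop('side0',190,130,310,220,5,'c6'); crop('s4',190,100,310,190,5,'c6')
```

```text
{'time_s': np.float64(3.3), 'tcp_pos': array([ 0.7054, -0.0917,  0.2617]), 'eef_rot': array([ 3.1409e+00, -1.4000e-03,  1.8840e-01]), 'gripper_width': np.float64(0.0446)}
```

View pics/w4.png

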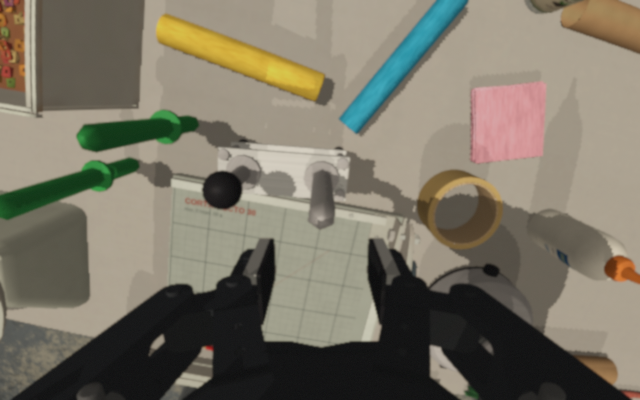

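View pics/c6.png

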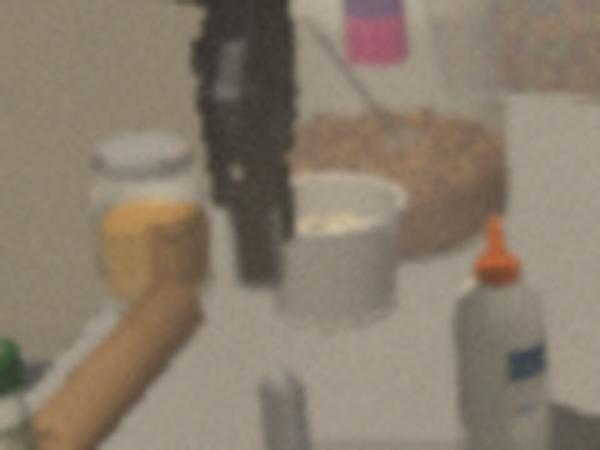

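step_arm(
  plan=[
    [[-1,-1,-25],0,-0.05],
    [[0,0,-25],0,-0.05],
    [[0,0,-25],0,-0.05],
    [[0,0,-20],0,-0.05],
    [[0,0,-13],0,-0.05],
    [[0,0,0],0,-0.05],
    [[0,0,0],0,-0.05],
  ],
)

```text
time_s: 4.1
tcp_pos: [0.705, -0.0924, 0.1531]
eef_rot: [3.141, -0.001, 0.189]
ft_force: [-0.0, 0.1, 0.8]
gripper_width: 0.0446
```

Run:
```python
from h import *
s=bot.get_state();print({k:np.round(v,4) for k,v in s.items() if k in('time_s','tcp_pos','eef_rot','gripper_width','ft_force')})
snap('wrist','w5');
```

```text
{'time_s': np.float64(4.1), 'tcp_pos': array([ 0.705 , -0.0924,  0.1531]), 'eef_rot': array([ 3.1414e+00, -8.0000e-04,  1.8870e-01]), 'ft_force': array([-0.0433,  0.0657,  0.824 ]), 'gripper_width': np.float64(0.0446)}
```

View pics/w5.png

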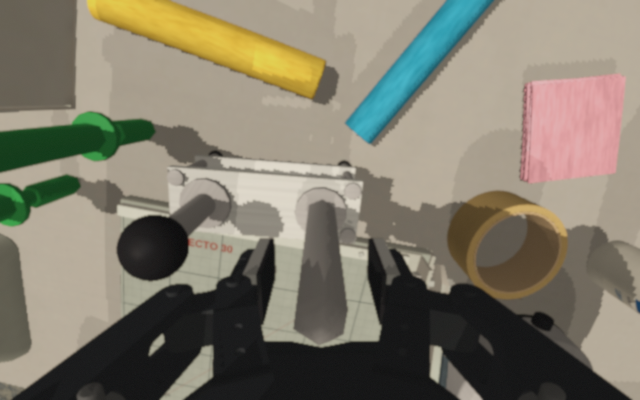

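Spit between the pads, centred (px ~320, fingers 272/368), ball clear. Close.

step_arm(
  plan=[
    [[0,0,0],0,1],
    [[0,0,0],0,1],
    [[0,0,0],0,1],
    [[0,0,0],0,1],
    [[0,0,0],0,1],
    [[0,0,0],0,1],
    [[0,0,0],0,1],
  ],
  newtons=60,
)

```text
time_s: 4.85
tcp_pos: [0.7051, -0.0921, 0.1533]
eef_rot: [3.141, -0.001, 0.189]
ft_force: [-1.5, -0.0, 5.8]
gripper_width: 0.0175
```

step_arm(
  plan=[
    [[0,0,5],0,1],
    [[0,0,15],0,1],
    [[0,0,20],0,1],
    [[0,0,20],0,1],
    [[0,0,20],0,1],
    [[0,0,20],0,1],
    [[0,0,15],0,1],
    [[0,0,0],0,1],
  ],
)

```text
time_s: 5.65
tcp_pos: [0.7056, -0.0923, 0.2701]
eef_rot: [3.141, -0.004, 0.189]
ft_force: [-0.2, 0.7, -3.4]
gripper_width: 0.0175
```

Run:
```python
from h import *
s=bot.get_state();print({k:np.round(v,4) for k,v in s.items()})
snap('wrist','w6');snap('side','s6');crop('s6',190,60,350,180,5,'c6')
```

```text
{'time_s': np.float64(5.65), 'joint_positions': array([ 0.2435,  0.4738, -0.2961,  1.4544,  0.1421,  1.2306, -1.4508]), 'qvel': array([-0.0002,  0.0306,  0.0019,  0.0447,  0.0062, -0.039 , -0.0027]), 'effort': array([ 2.235000e-01, -1.041343e+02, -4.568900e+00, -5.005000e+01,
       -9.780000e-02,  9.617000e-01,  1.078000e-01]), 'tcp_pos': array([ 0.7056, -0.0923,  0.2701]), 'eef_rot': array([ 3.1406, -0.0037,  0.1888]), 'ft_force': array([-0.222 ,  0.6744, -3.3776]), 'wrist_torque': array([-0.0186, -0.0247,  0.0505]), 'gripper_width': np.float64(0.0175)}
```

View pics/w6.png

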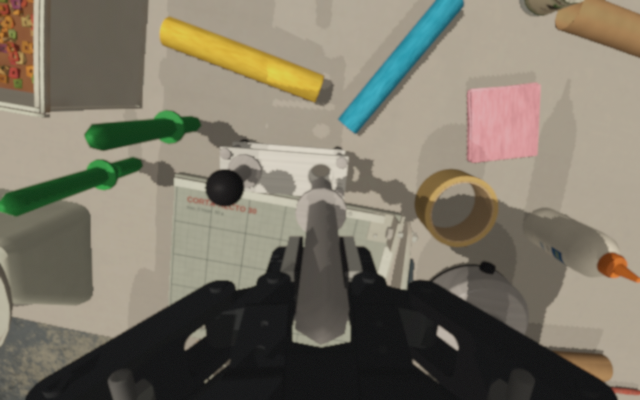

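View pics/c6.png

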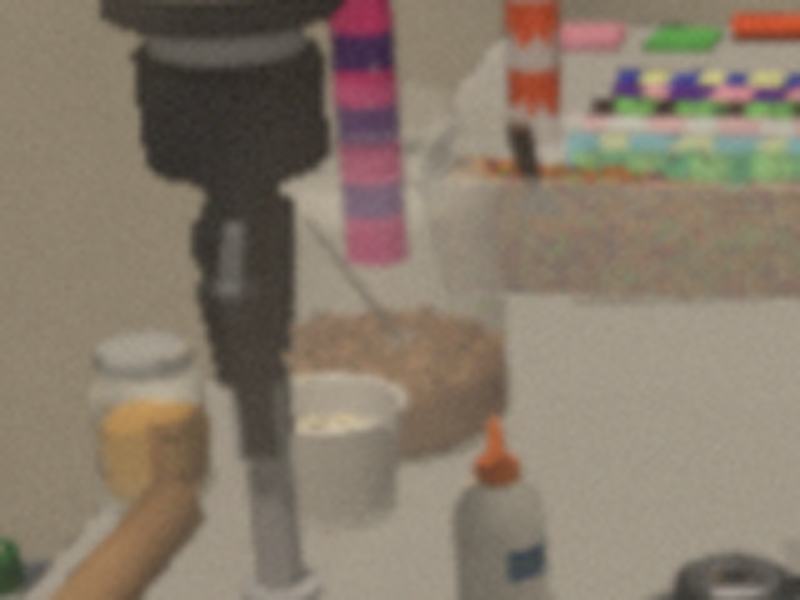

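Run:
```python
from h import *
crop('w1',292,72,352,132,10,'c7')
crop('w6',270,140,370,220,8,'c8')
```

```text
(no output)
```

View pics/c7.png

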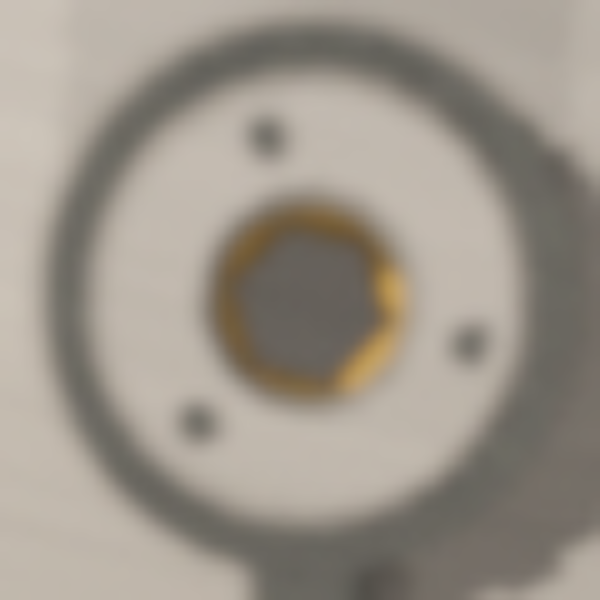

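View pics/c8.png

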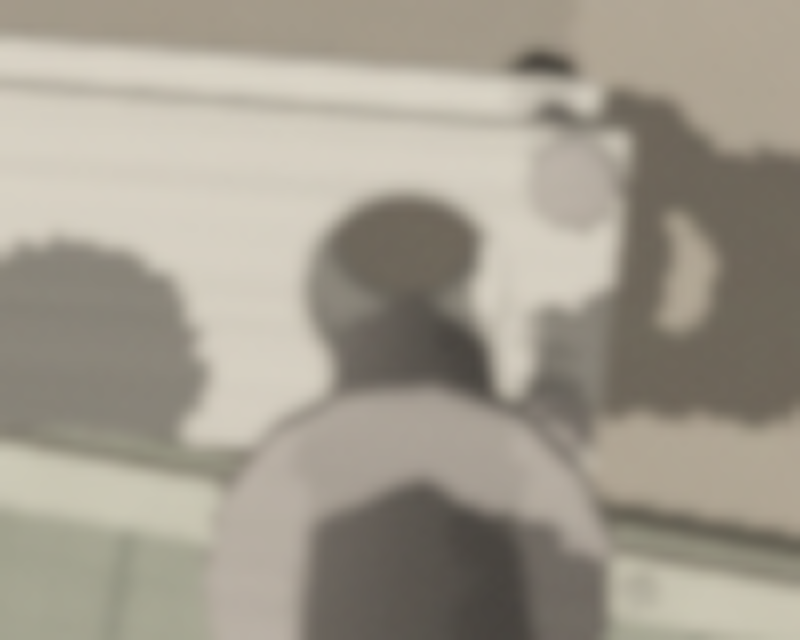

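```bash
cat >> h.py <<'E'
def rect(tag,cx,cy,z,half=.02,n=600):
    f=load(tag); x=np.linspace(half,-half,n); X,Y=np.meshgrid(cx-(-x),cy+x)  # up=+x? see below
    # rows: x decreasing (up = +x world), cols: y decreasing (right = -y)
    r=np.linspace(half,-half,n); gx,gy=np.meshgrid(cx+r,cy+r,indexing='ij')
    p=proj(f,np.stack([gx,gy,np.full_like(gx,z)],-1).reshape(-1,3)).astype(np.float32).reshape(n,n,2)
    return cv2.remap(f['im'][:,:,::-1],p,None,cv2.INTER_CUBIC)
E
python3 - <<'E'
from h import *
# mouth circle via tower outer & bore
f=load('w1')
for n,(x,y),z in [('bore',(310,300),.101),('ring',(303,298),.101)]:
    print(n,at_z(f,292+x/10,72+y/10,z))
print('hexrim',at_z(f,292+31.0,72+30,.066))
a=rect('w1',.529,-.344,.101,.04); b=rect('w1',.529,-.344,.066,.015)
cv2.imwrite('pics/r1.png',cv2.resize(np.hstack([a,b]),None,fx=.66,fy=.66))
E
```

```text
bore [ 0.52908654 -0.34515454  0.101     ]
ring [ 0.52912804 -0.34428997  0.101     ]
hexrim [ 0.52940654 -0.34530768  0.066     ]
```

View pics/r1.png

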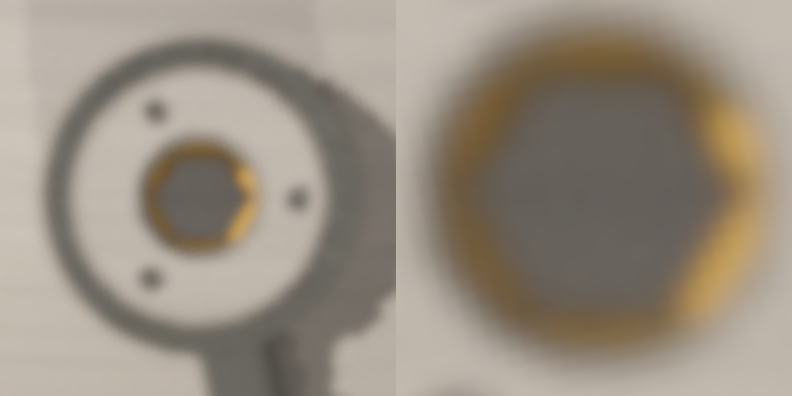

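Run:
```python
from h import *
f=load('w6'); im=cv2.imread('pics/w6.png')
tcp=np.array([.7056,-.0923,.2701]); yaw=.1888
big=cv2.resize(im[140:360,250:390],None,fx=4,fy=4,interpolation=cv2.INTER_CUBIC)
def circ(c,r,z,n=60,ph=0):
    t=np.linspace(0,2*np.pi,n+1)+ph; return np.stack([c[0]+r*np.cos(t),c[1]+r*np.sin(t),0*t+z],-1)
fz=tcp[2]+.0187-.155
for P,col in [(circ(tcp,.018,fz+.074),(0,0,255)),(circ(tcp,.018,fz+.068),(0,0,255)),(circ(tcp,.0104,fz+.002,6,yaw+np.pi/6*0),(0,255,0)),(circ(tcp,.0104,fz+.186,6,yaw),(0,255,0)),(circ(tcp,.0104,fz+.08,6,yaw),(0,255,0))]:
    q=((proj(f,P)-[250,140]+.5)*4-.5).astype(int); cv2.polylines(big,[q],False,col,1)
cv2.imwrite('pics/o6.png',big[:600])
```

```text
(no output)
```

View pics/o6.png

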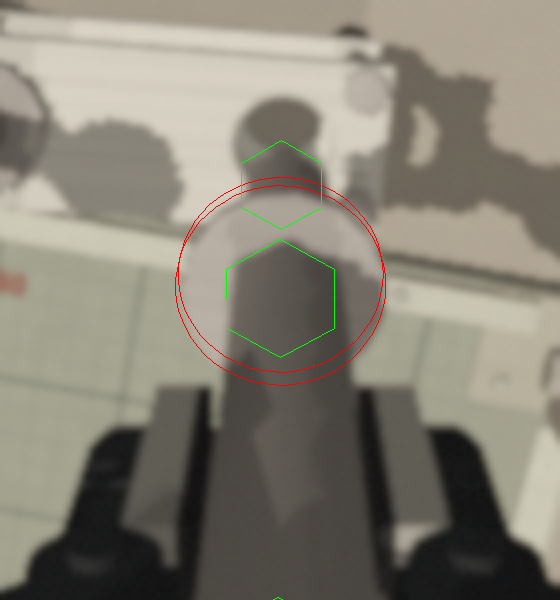

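step_arm(
  plan=[
    [[-15,-20,0],2,1],
    [[-25,-35,0],3,1],
    [[-25,-36,0],3,1],
    [[-25,-36,0],3,1],
    [[-25,-36,0],3,1],
    [[-25,-36,0],3,1],
    [[-25,-36,0],2,1],
    [[-11,-17,0],0,1],
  ],
)

```text
time_s: 6.55
tcp_pos: [0.525, -0.3481, 0.2659]
eef_rot: [-3.141, 0.002, 0.517]
ft_force: [-0.2, 0.2, -3.1]
gripper_width: 0.0175
```

step_arm(
  plan=[
    [[0,0,0],0,1],
    [[0,0,0],0,1],
    [[0,0,0],0,1],
  ],
)

```text
time_s: 6.85
tcp_pos: [0.5291, -0.343, 0.2665]
eef_rot: [-3.14, -0.0, 0.522]
ft_force: [0.5, 1.0, -4.1]
gripper_width: 0.0175
```

```bash
cat >> h.py <<'E'
def circ(c,r,z,n=60,ph=0):
    t=np.linspace(0,2*np.pi,n+1)+ph; return np.stack([c[0]+r*np.cos(t),c[1]+r*np.sin(t),0*t+z],-1)
def over(tag,box,s,items,out):
    f=load(tag); u0,v0,u1,v1=box; im=cv2.imread(f'pics/{tag}.png')
    big=cv2.resize(im[v0:v1,u0:u1],None,fx=s,fy=s,interpolation=cv2.INTER_CUBIC)
    for P,col in items:
        q=((proj(f,P)-[u0,v0]+.5)*s-.5).astype(int); cv2.polylines(big,[q],False,col,1)
    cv2.imwrite(f'pics/{out}.png',big)
E
python3 - <<'E'
from h import *
s=bot.get_state();print({k:np.round(v,4) for k,v in s.items()})
for n in ('wrist','side','scene'): snap(n,n[0]+n[1]+'7')
for t in('si7','sc7'):
    f=load(t);print(proj(f,[[.529,-.344,.101]]))
crop('wr7',250,100,390,240,5.5,'c9')
E
```

```text
{'time_s': np.float64(6.85), 'joint_positions': array([ 0.6942,  0.3418, -0.2834,  1.6541,  0.1016,  1.1612, -0.6632]), 'qvel': array([-0.0079, -0.0021, -0.0012, -0.006 ,  0.0023,  0.0003,  0.0016]), 'effort': array([ 1.67470e+00, -8.84546e+01, -2.31620e+00, -4.86216e+01,
        1.12400e-01,  2.32000e-02,  5.50000e-03]), 'tcp_pos': array([ 0.5291, -0.343 ,  0.2665]), 'eef_rot': array([-3.1404, -0.    ,  0.5219]), 'ft_force': array([ 0.5302,  1.0056, -4.0504]), 'wrist_torque': array([ 0.0169, -0.0201, -0.0369]), 'gripper_width': np.float64(0.0175)}
[[336.1926752 173.8864508]]
[[347.87993063 173.7744402 ]]
```

View pics/wr7.png

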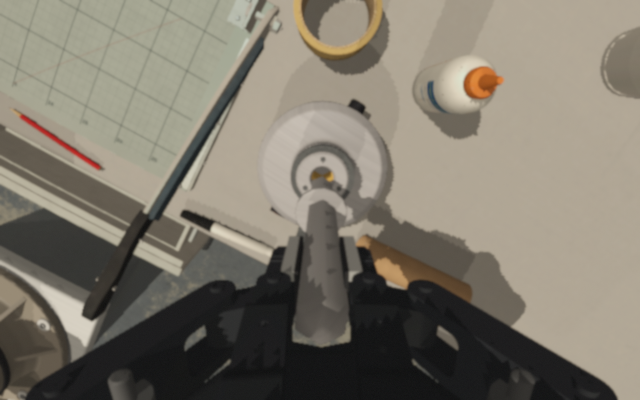

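View pics/c9.png

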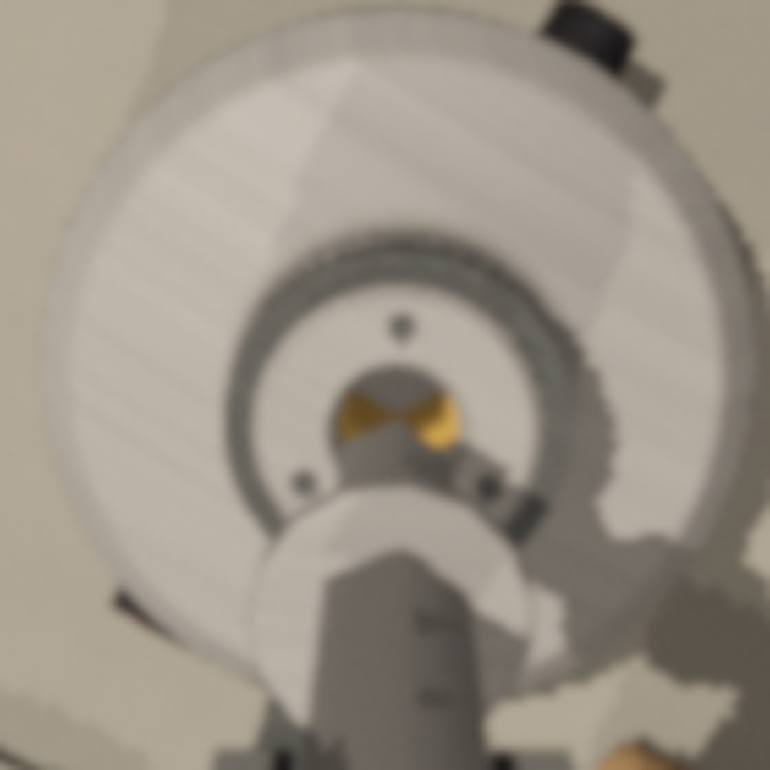

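Run:
```python
from h import *
t=np.array([.5291,-.343,.2665]);y=.5219;fz=t[2]+.0187-.155
m=(.529,-.344)
G=(0,255,0);R=(0,0,255);B=(255,0,0)
over('wr7',(250,130,390,230),5.5,[(circ(t,.018,fz+.074),R),(circ(t,.0104,fz+.002,6,y),G),(circ(t,.0104,fz+.08,6,y),G),(circ(m,.0112,.101),B),(circ(m,.0275,.101),B)],'o7')
it=lambda:[(circ(t,.018,fz+.074),R),(circ(t,.0104,fz+.002,6,y),G),(circ(m,.0112,.101),B),(circ(m,.033,.101),B),(np.array([[*t[:2],fz],[*t[:2],fz+.195]]),G)]
over('si7',(290,90,390,210),5,it(),'o7s')
over('sc7',(300,90,400,210),5,it(),'o7c')
a=cv2.imread('pics/o7s.png');b=cv2.imread('pics/o7c.png');cv2.imwrite('pics/o7sc.png',cv2.resize(np.hstack([a,b]),(800,480)))
```

```text
(no output)
```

View pics/o7.png

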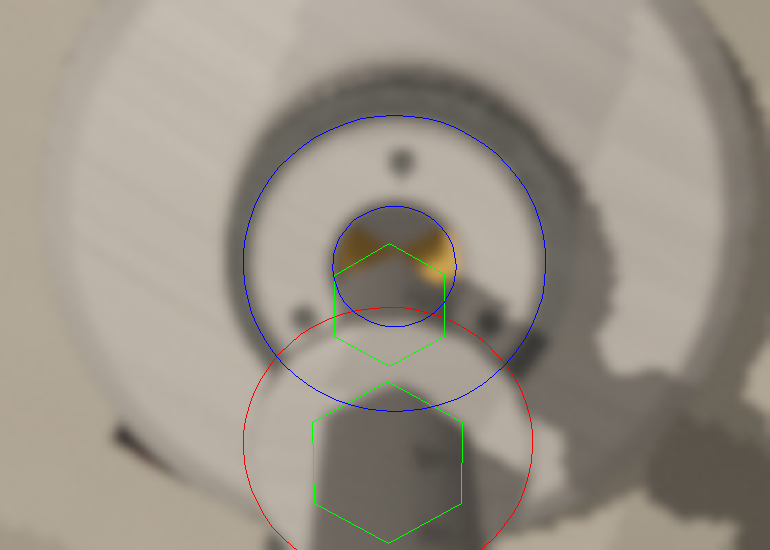

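View pics/o7sc.png

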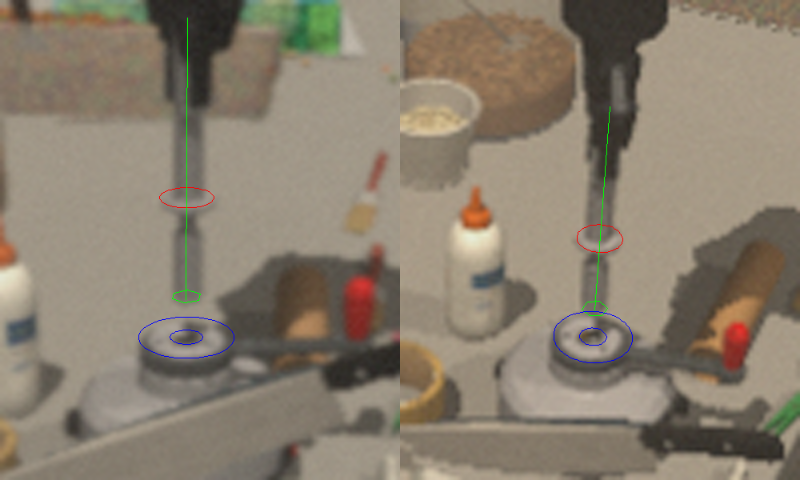

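step_arm(
  plan=[
    [[0.5,-0.9,-10],0,1],
    [[0,0,-8],0,1],
    [[0,0,-4],0,1],
    [[0,0,0],0,1],
    [[0,0,0],0,1],
    [[0,0,0],0,1],
  ],
)

```text
time_s: 7.6
tcp_pos: [0.5293, -0.3453, 0.2454]
eef_rot: [3.141, -0.0, 0.52]
ft_force: [-0.7, 0.3, -4.1]
gripper_width: 0.0172
```

Run:
```python
from h import *
s=bot.get_state();print({k:np.round(v,4) for k,v in s.items() if k in('tcp_pos','eef_rot','ft_force')})
for n in ('wrist','side','scene'): snap(n,n[0]+n[1]+'8')
a=cv2.imread('pics/wr8.png')[150:230,280:360];b=cv2.imread('pics/si8.png')[130:190,310:370];c=cv2.imread('pics/sc8.png')[130:190,315:375]
r=lambda x:cv2.resize(x,(400,400),interpolation=cv2.INTER_CUBIC)
cv2.imwrite('pics/o8a.png',cv2.resize(a,(600,600),interpolation=cv2.INTER_CUBIC));cv2.imwrite('pics/o8b.png',np.hstack([r(b),r(c)]))
```

```text
{'tcp_pos': array([ 0.5293, -0.3453,  0.2454]), 'eef_rot': array([ 3.1413e+00, -2.0000e-04,  5.2040e-01]), 'ft_force': array([-0.653 ,  0.3376, -4.1457])}
```

View pics/o8a.png

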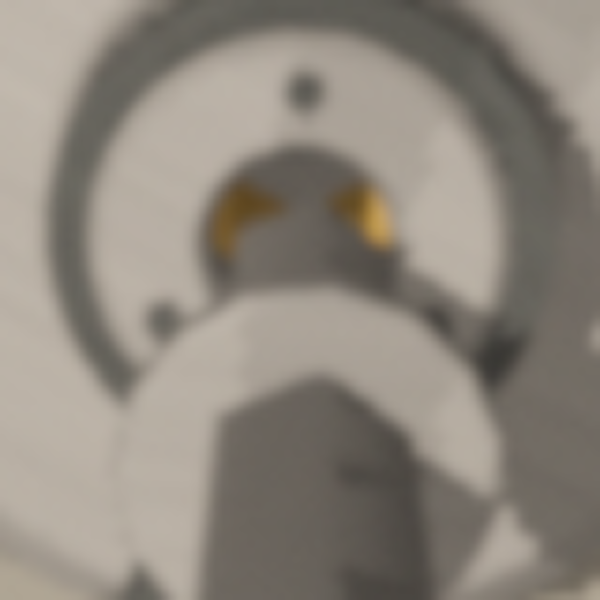

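View pics/o8b.png

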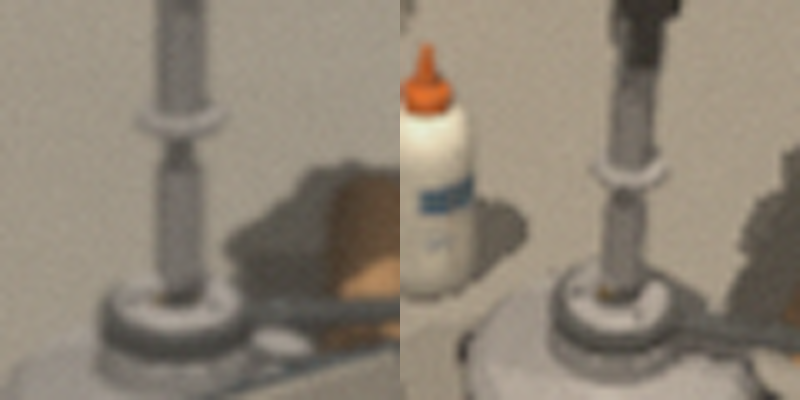

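step_arm(
  plan=[
    [[-0.4,0.9,0],0,1],
    [[0,0,-2],0,1],
    [[0,0,-2],0,1],
    [[0,0,-2],0,1],
    [[0,0,-2],0,1],
    [[0,0,0],0,1],
  ],
)

```text
time_s: 8.35
tcp_pos: [0.5286, -0.3442, 0.2367]
eef_rot: [-3.141, 0.0, 0.52]
ft_force: [-0.3, -0.7, -3.0]
gripper_width: 0.0177
```

step_arm(
  plan=[
    [[0,0,-2],0,1],
    [[0,0,-2],0,1],
    [[0,0,0],0,1],
  ],
)

```text
time_s: 8.65
tcp_pos: [0.5286, -0.3442, 0.2328]
eef_rot: [-3.141, 0.0, 0.52]
ft_force: [-0.3, -0.4, -3.7]
gripper_width: 0.0176
```

Run:
```python
from h import *
s=bot.get_state();print({k:np.round(v,4) for k,v in s.items() if k in('tcp_pos','eef_rot','ft_force','wrist_torque')})
for n in ('wrist','side','scene'): snap(n,n[0]+n[1]+'9')
s=bot.get_state();print({k:np.round(v,4) for k,v in s.items() if k in('tcp_pos','eef_rot','ft_force','wrist_torque')})
a=cv2.imread('pics/wr9.png')[150:230,280:360];b=cv2.imread('pics/si9.png')[130:190,310:370];c=cv2.imread('pics/sc9.png')[130:190,315:375]
r=lambda x:cv2.resize(x,(400,400),interpolation=cv2.INTER_CUBIC)
cv2.imwrite('pics/o9a.png',cv2.resize(a,(600,600),interpolation=cv2.INTER_CUBIC));cv2.imwrite('pics/o9b.png',np.hstack([r(b),r(c)]))
```

```text
{'tcp_pos': array([ 0.5286, -0.3442,  0.2328]), 'eef_rot': array([-3.1411e+00,  2.0000e-04,  5.2040e-01]), 'ft_force': array([-0.3169, -0.4172, -3.6908]), 'wrist_torque': array([ 0.0564, -0.073 ,  0.0058])}
{'tcp_pos': array([ 0.5288, -0.3443,  0.2332]), 'eef_rot': array([-3.1416e+00, -1.0000e-04,  5.2040e-01]), 'ft_force': array([-0.1293,  0.2819, -2.7322]), 'wrist_torque': array([ 0.0536, -0.0019, -0.0028])}
```

View pics/o9a.png

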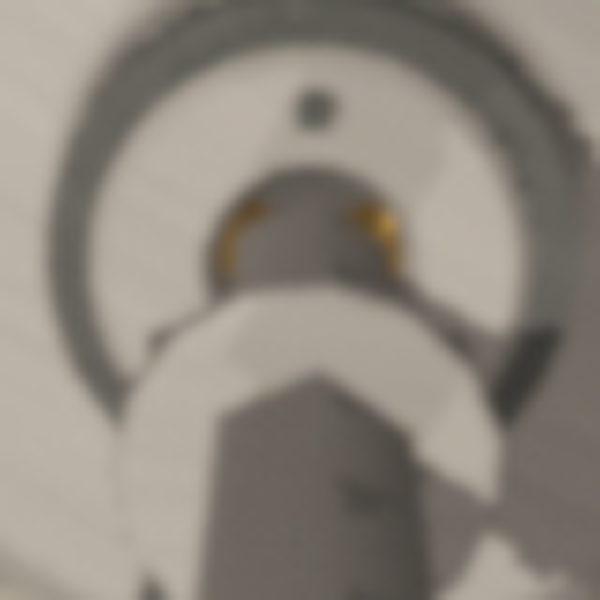

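View pics/o9b.png

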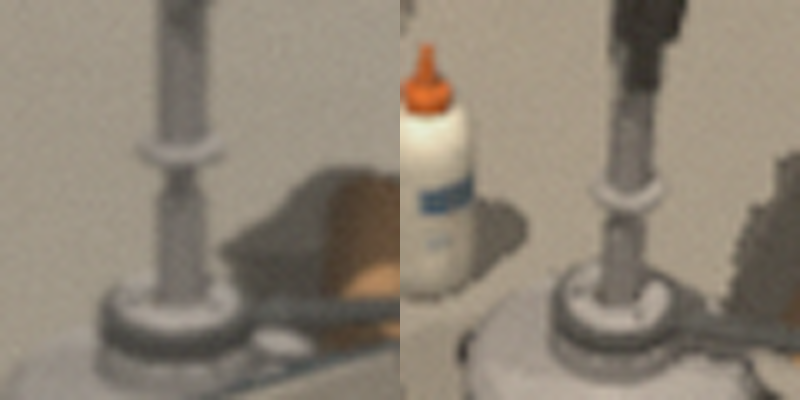

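step_arm(
  plan=[
    [[0,0,-2],0,1],
    [[0,0,-2],0,1],
    [[0,0,-2],0,1],
    [[0,0,-2],0,1],
    [[0,0,0],0,1],
  ],
)

```text
time_s: 9.3
tcp_pos: [0.5286, -0.3442, 0.2248]
eef_rot: [-3.141, 0.0, 0.52]
ft_force: [0.0, 0.3, -3.5]
gripper_width: 0.0174
```

step_arm(
  plan=[
    [[0,0,-2],0,1],
    [[0,0,-2],0,1],
    [[0,0,-2],0,1],
    [[0,0,-2],0,1],
    [[0,0,0],0,1],
  ],
)

```text
time_s: 9.8
tcp_pos: [0.5286, -0.3441, 0.2168]
eef_rot: [-3.141, 0.0, 0.521]
ft_force: [0.2, -0.5, -3.2]
gripper_width: 0.0175
```

step_arm(
  plan=[
    [[0,0,-2],0,1],
    [[0,0,-2],0,1],
    [[0,0,-2],0,1],
    [[0,0,-2],0,1],
    [[0,0,0],0,1],
  ],
)

```text
time_s: 10.3
tcp_pos: [0.5286, -0.3442, 0.2088]
eef_rot: [-3.141, 0.0, 0.52]
ft_force: [-0.1, 0.8, -3.6]
gripper_width: 0.0177
```

step_arm(
  plan=[
    [[0,0,-2],0,1],
    [[0,0,-2],0,1],
    [[0,0,-2],0,1],
    [[0,0,0],0,1],
  ],
)

```text
time_s: 10.7
tcp_pos: [0.5286, -0.3442, 0.2028]
eef_rot: [-3.141, 0.0, 0.52]
ft_force: [1.2, 0.8, -3.5]
gripper_width: 0.0176
```

step_arm(
  plan=[
    [[0,0,-1.5],0,1],
    [[0,0,-1.5],0,1],
    [[0,0,0],0,1],
  ],
)

```text
time_s: 11.0
tcp_pos: [0.529, -0.3442, 0.2001]
eef_rot: [3.141, -0.0, 0.521]
ft_force: [2.0, 0.2, -4.1]
gripper_width: 0.0176
```

step_arm(
  plan=[
    [[0,0,-1.5],0,1],
    [[0,0,-1.5],0,1],
    [[0,0,0],0,1],
  ],
)

```text
time_s: 11.3
tcp_pos: [0.5289, -0.3442, 0.197]
eef_rot: [3.142, -0.0, 0.521]
ft_force: [2.9, 1.2, -4.7]
gripper_width: 0.0174
```

step_arm(
  plan=[
    [[0.4,0.1,-1.5],0,1],
    [[0,0,-1.5],0,1],
    [[0,0,0],0,1],
  ],
)

```text
time_s: 11.6
tcp_pos: [0.5291, -0.3441, 0.1939]
eef_rot: [-3.141, 0.0, 0.521]
ft_force: [2.3, 0.8, -4.7]
gripper_width: 0.0177
```

step_arm(
  plan=[
    [[0,0,-1.5],0,1],
    [[0,0,-1.5],0,1],
    [[0,0,0],0,1],
  ],
)

```text
time_s: 11.9
tcp_pos: [0.5291, -0.3442, 0.1909]
eef_rot: [-3.141, 0.0, 0.52]
ft_force: [2.6, 0.1, -3.7]
gripper_width: 0.0176
```

step_arm(
  plan=[
    [[0.5,0,-1.5],0,1],
    [[0,0,-1.5],0,1],
    [[0,0,-1.5],0,1],
    [[0,0,-1.5],0,1],
    [[0,0,0],0,1],
  ],
)

```text
time_s: 12.4
tcp_pos: [0.5295, -0.3441, 0.1849]
eef_rot: [-3.141, 0.0, 0.52]
ft_force: [1.2, 1.0, -5.0]
gripper_width: 0.0177
```

step_arm(
  plan=[
    [[0,0,-1.5],0,1],
    [[0,0,-1.5],0,1],
    [[0,0,-1.5],0,1],
    [[0,0,-1.5],0,1],
    [[0,0,0],0,1],
  ],
)

```text
time_s: 12.9
tcp_pos: [0.5296, -0.3442, 0.1789]
eef_rot: [-3.141, 0.0, 0.52]
ft_force: [2.1, 0.5, -3.7]
gripper_width: 0.0179
```

step_arm(
  plan=[
    [[0,0,-1.5],0,1],
    [[0,0,-1.5],0,1],
    [[0,0,0],0,1],
  ],
)

```text
time_s: 13.2
tcp_pos: [0.5296, -0.3441, 0.1759]
eef_rot: [-3.141, 0.0, 0.52]
ft_force: [2.1, -0.1, -3.7]
gripper_width: 0.0177
```

step_arm(
  plan=[
    [[0,0,-1],0,1],
    [[0,0,-1],0,1],
    [[0,0,0],0,1],
  ],
)

```text
time_s: 13.5
tcp_pos: [0.5296, -0.3441, 0.174]
eef_rot: [-3.141, -0.0, 0.521]
ft_force: [1.7, 0.4, -4.0]
gripper_width: 0.0177
```

step_arm(
  plan=[
    [[0,0,-1],0,1],
    [[0,0,-1],0,1],
    [[0,0,0],0,1],
  ],
)

```text
time_s: 13.8
tcp_pos: [0.5296, -0.3441, 0.172]
eef_rot: [-3.141, 0.0, 0.521]
ft_force: [1.2, 0.8, -4.3]
gripper_width: 0.0175
```

step_arm(
  plan=[
    [[0,0,-0.8],0,1],
    [[0,0,-0.7],0,1],
    [[0,0,0],0,1],
  ],
)

```text
time_s: 14.1
tcp_pos: [0.5296, -0.3442, 0.1706]
eef_rot: [-3.142, -0.0, 0.52]
ft_force: [1.8, 1.2, -3.3]
gripper_width: 0.0176
```

step_arm(
  plan=[
    [[0,0,-0.7],0,1],
    [[0,0,-0.5],0,1],
    [[0,0,0],0,1],
  ],
)

```text
time_s: 14.4
tcp_pos: [0.53, -0.3443, 0.1703]
eef_rot: [3.141, -0.001, 0.52]
ft_force: [-0.1, 2.3, 7.0]
gripper_width: 0.017
```

Run:
```python
from h import *
s=bot.get_state();print({k:np.round(v,4) for k,v in s.items() if k in('tcp_pos','eef_rot','ft_force','wrist_torque')})
for n in ('wrist','side','scene'): snap(n,n[0]+n[1]+'10')
b=cv2.imread('pics/si10.png')[110:190,300:380];c=cv2.imread('pics/sc10.png')[110:190,305:385]
r=lambda x:cv2.resize(x,(400,400),interpolation=cv2.INTER_CUBIC)
cv2.imwrite('pics/o10b.png',np.hstack([r(b),r(c)]))
```

```text
{'tcp_pos': array([ 0.53  , -0.3443,  0.1703]), 'eef_rot': array([ 3.1407e+00, -5.0000e-04,  5.2040e-01]), 'ft_force': array([-0.1444,  2.269 ,  6.9534]), 'wrist_torque': array([0.677 , 0.0358, 0.0385])}
```

View pics/o10b.png

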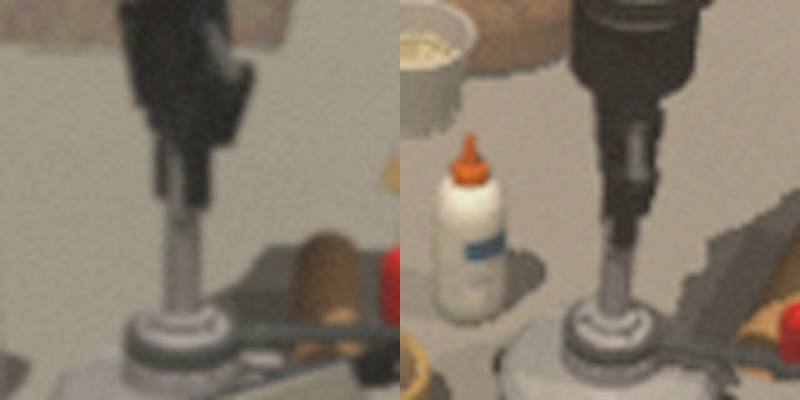

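View pics/wr10.png

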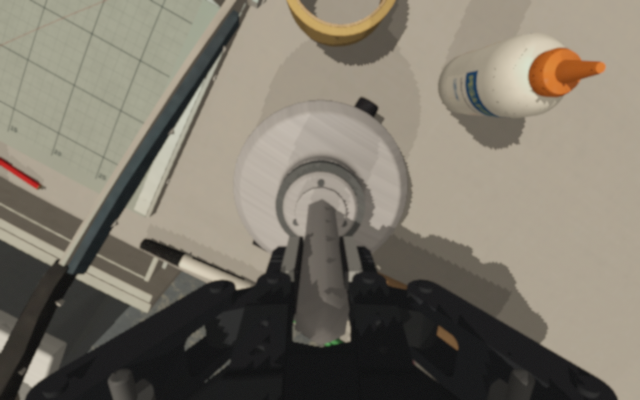

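step_arm(
  plan=[
    [[0,0,0.5],0,0.4],
    [[0,0,0],0,0.2],
    [[0,0,0],0,0],
    [[0,0,0],0,-0.1],
    [[0,0,0],0,-0.1],
    [[0,0,0],0,-0.1],
  ],
)

```text
time_s: 15.15
tcp_pos: [0.5296, -0.3442, 0.1699]
eef_rot: [-3.141, 0.0, 0.52]
ft_force: [0.0, 1.0, -0.2]
gripper_width: 0.0471
```

Run:
```python
from h import *
s=bot.get_state();print({k:np.round(v,4) for k,v in s.items() if k in('tcp_pos','eef_rot','ft_force','gripper_width')})
snap('wrist','w11')
```

```text
{'tcp_pos': array([ 0.5296, -0.3442,  0.1699]), 'eef_rot': array([-3.1415e+00,  1.0000e-04,  5.2040e-01]), 'ft_force': array([ 0.0053,  0.9539, -0.2202]), 'gripper_width': np.float64(0.0471)}
```

View pics/w11.png

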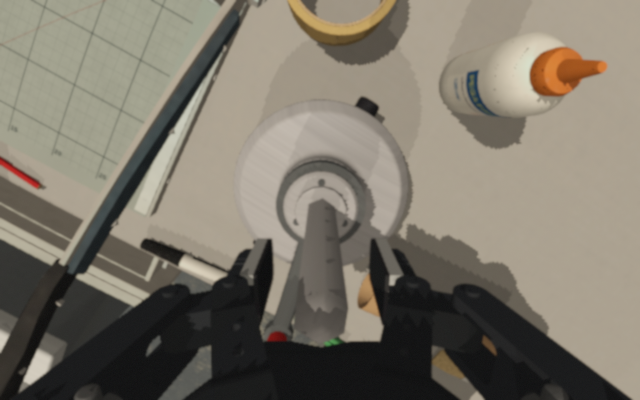

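step_arm(
  plan=[
    [[0,0,10],0,-0.1],
    [[0,0,25],0,-0.1],
    [[0,0,35],0,-0.1],
    [[0,0,35],0,-0.1],
    [[-20,-20,30],0,0.5],
    [[-20,-20,10],0,1],
    [[0,0,0],0,1],
    [[0,0,0],0,1],
  ],
)

```text
time_s: 16.0
tcp_pos: [0.4893, -0.3845, 0.3158]
eef_rot: [3.141, -0.0, 0.519]
ft_force: [0.9, 0.7, -0.5]
gripper_width: 0.0001
```

Run:
```python
from h import *
s=bot.get_state();print({k:np.round(v,4) for k,v in s.items() if k in('time_s','tcp_pos','eef_rot','ft_force','gripper_width','joint_positions')})
for n in ('wrist','side','scene'): snap(n,n[0]+n[1]+'12')
crop('wr12',210,90,410,290,3,'c12')
b=cv2.imread('pics/si12.png')[110:210,300:400];c=cv2.imread('pics/sc12.png')[110:210,305:405]
r=lambda x:cv2.resize(x,(400,400),interpolation=cv2.INTER_CUBIC)
cv2.imwrite('pics/o12b.png',np.hstack([r(b),r(c)]))
```

```text
{'time_s': np.float64(16.0), 'joint_positions': array([ 0.7701,  0.2919, -0.2618,  1.6129,  0.0787,  1.2462, -0.5578]), 'tcp_pos': array([ 0.4893, -0.3845,  0.3158]), 'eef_rot': array([ 3.1408e+00, -4.0000e-04,  5.1920e-01]), 'ft_force': array([ 0.9344,  0.7462, -0.5255]), 'gripper_width': np.float64(0.0001)}
```

View pics/wr12.png

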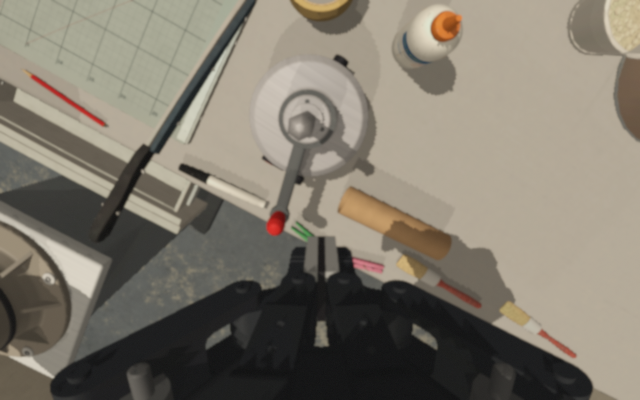

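View pics/o12b.png

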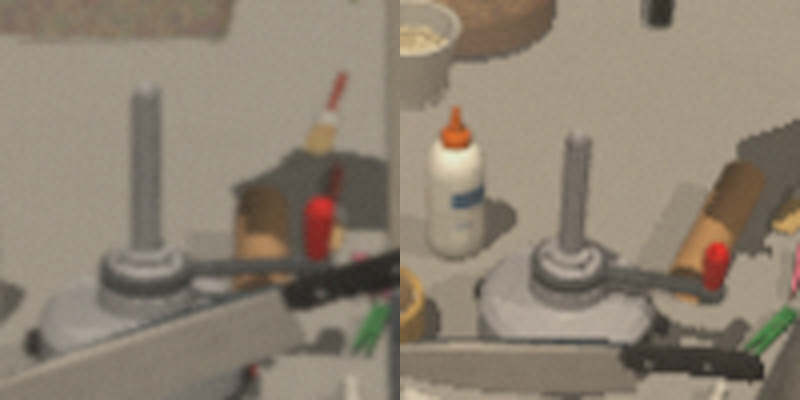

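Run:
```python
from h import *
f=load('w1'); m=np.array([.5295,-.3443])
r=at_z(f,336.7,41.7,.03)[:2]; s=at_z(f,313,156.7,.03)[:2]
print('rear',r-m,np.degrees(np.arctan2(*(r-m)[::-1])),'front',s-m,np.degrees(np.arctan2(*(s-m)[::-1])), np.degrees(np.arctan2(*(r-s)[::-1])))
k=at_z(f,322,203,.135)[:2]-m; print('knob',k,np.hypot(*k),np.degrees(np.arctan2(*k[::-1])))
b=at_z(f,230+278/3,20+500/3,.095)[:2]-m; print('bar',b,np.degrees(np.arctan2(*b[::-1])))
g=load('wr12'); k=at_z(g,276,222,.135)[:2]-m; print('knob12',k+m,np.hypot(*k),np.degrees(np.arctan2(*k[::-1])))
crop('wr12',220,40,400,250,3,'c12')
```

```text
rear [ 0.08135644 -0.00172392] -1.2138991293207215 front [-0.0786535  -0.00399226] -177.09430267907075 0.812183292171781
knob [-0.11325113 -0.0250323 ] 0.1159846302860408 -167.53611122600776
bar [-0.10361977 -0.02387317] -167.02590077702828
knob12 [ 0.41935808 -0.3688185 ] 0.11283793720394694 -167.45011775299918
```

View pics/c12.png

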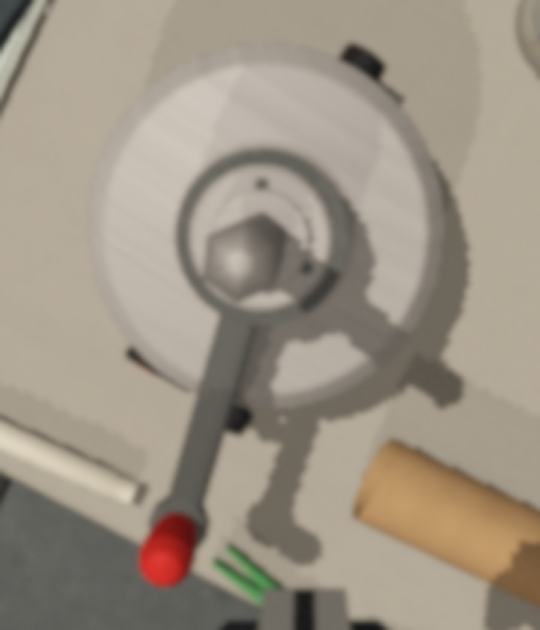

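step_arm(
  plan=[
    [[-10,-3,0],8,1],
    [[-10,-3,0],8,1],
    [[-10,-3,0],8,1],
    [[-10,-3,0],8,1],
    [[-10,-3,0],8,1],
    [[-10,-3,0],8,1],
    [[-9,-2,0],8,1],
    [[0,0,0],8,1],
  ],
)

```text
time_s: 16.95
tcp_pos: [0.42, -0.404, 0.3146]
eef_rot: [-3.141, -0.001, 1.643]
ft_force: [-0.0, 1.1, 0.4]
gripper_width: -0.0001
```

step_arm(
  plan=[
    [[0,0,0],8,1],
    [[0,0,-10],0,1],
    [[0,0,-20],0,1],
    [[0,0,-20],0,1],
    [[0,0,0],0,1],
  ],
)

```text
time_s: 17.45
tcp_pos: [0.4198, -0.4028, 0.2617]
eef_rot: [-3.139, -0.004, 1.774]
ft_force: [-0.1, -0.5, 0.1]
gripper_width: -0.0
```

Run:
```python
from h import *
s=bot.get_state();print({k:np.round(v,4) for k,v in s.items() if k in('time_s','tcp_pos','eef_rot','ft_force','joint_positions')})
snap('wrist','w13')
f=load('w13');print(proj(f,[[.4124,-.3707,.14],[.5295,-.3443,.229]]))
```

```text
{'time_s': np.float64(17.45), 'joint_positions': array([ 0.9936,  0.2793, -0.4107,  1.7601,  0.1209,  1.1321,  0.7481]), 'tcp_pos': array([ 0.4198, -0.4028,  0.2617]), 'eef_rot': array([-3.1389, -0.0041,  1.7739]), 'ft_force': array([-0.0615, -0.5353,  0.0685])}
[[320.97852335 151.00499224]
 [528.34194689 169.23957547]]
```

View pics/w13.png

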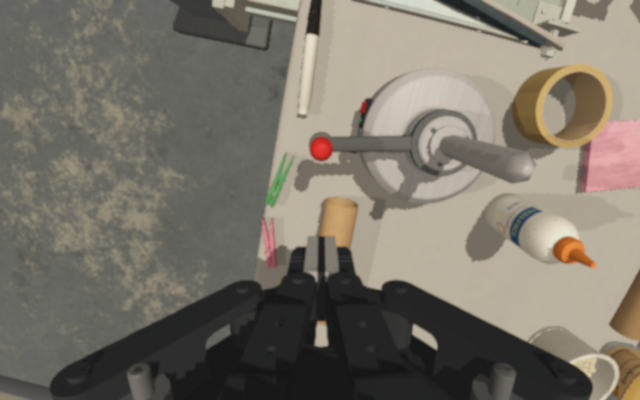

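step_arm(
  plan=[
    [[0,0,-30],0,1],
    [[0,0,-35],0,1],
    [[0,0,-35],0,1],
    [[0,0,-28],0,1],
    [[0,0,-16],0,1],
    [[0,0,0],0,1],
    [[0,0,0],0,1],
  ],
)

```text
time_s: 18.2
tcp_pos: [0.4214, -0.4045, 0.1222]
eef_rot: [3.141, 0.001, 1.777]
ft_force: [-0.4, -0.6, 0.5]
gripper_width: -0.0001
```

Run:
```python
from h import *
s=bot.get_state();print({k:np.round(v,4) for k,v in s.items() if k in('time_s','tcp_pos','eef_rot','ft_force','joint_positions')})
snap('wrist','w14')
m=np.array([.5295,-.3443])
for d in (27,21.5):
  for a in range(192,124,-4):
    t=np.radians(a);p=m+.12*np.array([np.cos(t),np.sin(t)])-d/1000*np.array([np.sin(t),-np.cos(t)])
    print(d,a,np.round(p*1000,1),'yaw',a-90)
```

```text
{'time_s': np.float64(18.2), 'joint_positions': array([ 0.9622,  0.4267, -0.3852,  1.892 ,  0.2068,  0.8604,  0.6786]), 'tcp_pos': array([ 0.4214, -0.4045,  0.1222]), 'eef_rot': array([3.1410e+00, 8.0000e-04, 1.7765e+00]), 'ft_force': array([-0.4078, -0.6335,  0.52  ])}
27 192 [ 417.7 -395.7] yaw 102
27 188 [ 414.4 -387.7] yaw 98
27 184 [ 411.7 -379.6] yaw 94
27 180 [ 409.5 -371.3] yaw 90
27 176 [ 407.9 -362.9] yaw 86
27 172 [ 406.9 -354.3] yaw 82
27 168 [ 406.5 -345.8] yaw 78
27 164 [ 406.7 -337.2] yaw 74
27 160 [ 407.5 -328.6] yaw 70
27 156 [ 408.9 -320.2] yaw 66
27 152 [ 410.9 -311.8] yaw 62
27 148 [ 413.4 -303.6] yaw 58
27 144 [ 416.5 -295.6] yaw 54
27 140 [ 420.2 -287.8] yaw 50
27 136 [ 424.4 -280.4] yaw 46
27 132 [ 429.1 -273.2] yaw 42
27 128 [ 434.3 -266.4] yaw 38
21.5 192 [ 416.6 -390.3] yaw 102
21.5 188 [ 413.7 -382.3] yaw 98
21.5 184 [ 411.3 -374.1] yaw 94
21.5 180 [ 409.5 -365.8] yaw 90
21.5 176 [ 408.3 -357.4] yaw 86
21.5 172 [ 407.7 -348.9] yaw 82
21.5 168 [ 407.7 -340.4] yaw 78
21.5 164 [ 408.2 -331.9] yaw 74
21.5 160 [ 409.4 -323.5] yaw 70
21.5 156 [ 411.1 -315.1] yaw 66
21.5 152 [ 413.5 -306.9] yaw 62
21.5 148 [ 416.3 -298.9] yaw 58
21.5 144 [ 419.8 -291.2] yaw 54
21.5 140 [ 423.8 -283.6] yaw 50
21.5 136 [ 428.2 -276.4] yaw 46
21.5 132 [ 433.2 -269.5] yaw 42
21.5 128 [ 438.7 -263. ] yaw 38
```

View pics/w14.png

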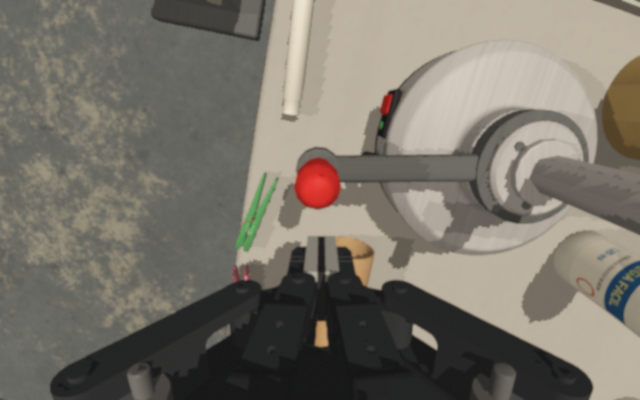

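step_arm(
  plan=[
    [[-2,5,-3],0,1],
    [[-2,5,-2],0,1],
    [[-1.5,4,0],-1,1],
    [[-2,5,0],-3,1],
    [[-2,5,0],-3,1],
    [[0,0,0],0,1],
  ],
)

```text
time_s: 18.85
tcp_pos: [0.4111, -0.3796, 0.1163]
eef_rot: [3.142, 0.0, 1.654]
ft_force: [0.5, 0.9, -0.0]
gripper_width: -0.0001
```

Run:
```python
from h import *
s=bot.get_state();print({k:np.round(v,4) for k,v in s.items() if k in('time_s','tcp_pos','eef_rot','ft_force')})
snap('wrist','w15')
```

```text
{'time_s': np.float64(18.85), 'tcp_pos': array([ 0.4111, -0.3796,  0.1163]), 'eef_rot': array([3.1415e+00, 4.0000e-04, 1.6537e+00]), 'ft_force': array([ 0.5042,  0.8624, -0.0062])}
```

View pics/w15.png

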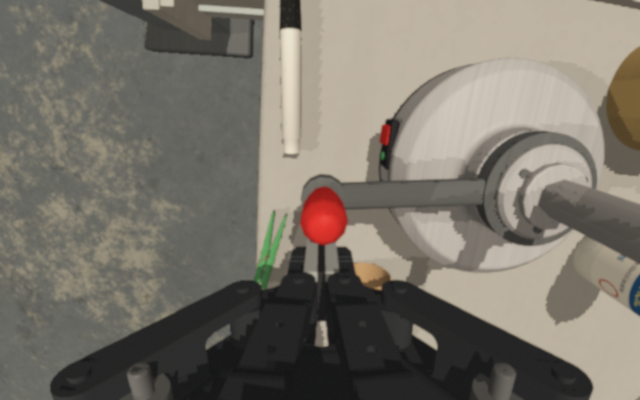

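step_arm(
  plan=[
    [[-1,7,0],-2,1],
    [[-0.6,7,0],-3,1],
    [[-1.2,8.4,0],-4,1],
    [[-0.6,8.5,0],-4,1],
    [[0,8.5,0],-4,1],
    [[0,0,0],0,1],
  ],
)

```text
time_s: 19.5
tcp_pos: [0.4078, -0.3401, 0.1161]
eef_rot: [-3.141, -0.0, 1.359]
ft_force: [-0.2, 0.9, -1.0]
gripper_width: -0.0001
```

Run:
```python
from h import *
s=bot.get_state();print({k:np.round(v,4) for k,v in s.items() if k in('time_s','tcp_pos','eef_rot','ft_force')})
snap('wrist','w16')
```

```text
{'time_s': np.float64(19.5), 'tcp_pos': array([ 0.4078, -0.3401,  0.1161]), 'eef_rot': array([-3.1413, -0.    ,  1.3588]), 'ft_force': array([-0.1888,  0.9486, -0.9906])}
```

View pics/w16.png

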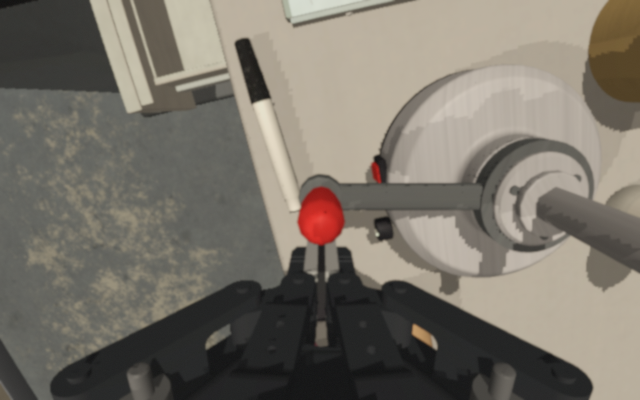

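step_arm(
  plan=[
    [[0.5,8.5,0],-4,1],
    [[1.2,8.4,0],-4,1],
    [[1.7,8.4,0],-4,1],
    [[2.4,8.2,0],-4,1],
    [[2.8,8,0],-4,1],
    [[3.5,7.7,0],-4,1],
    [[0,0,0],0,1],
  ],
)

```text
time_s: 20.25
tcp_pos: [0.4203, -0.2912, 0.116]
eef_rot: [-3.142, -0.0, 0.942]
ft_force: [0.5, -0.5, 0.0]
gripper_width: -0.0002
```

Run:
```python
from h import *
s=bot.get_state();print({k:np.round(v,4) for k,v in s.items() if k in('time_s','tcp_pos','eef_rot','ft_force')})
snap('wrist','w17'); snap('scene','sc17'); snap('side','si17'); 
b=cv2.imread('pics/si17.png')[80:200,310:430];c=cv2.imread('pics/sc17.png')[90:210,310:430]
r=lambda x:cv2.resize(x,(400,400),interpolation=cv2.INTER_CUBIC)
cv2.imwrite('pics/o17b.png',np.hstack([r(b),r(c)]))
```

```text
{'time_s': np.float64(20.25), 'tcp_pos': array([ 0.4203, -0.2912,  0.116 ]), 'eef_rot': array([-3.1416e+00, -2.0000e-04,  9.4160e-01]), 'ft_force': array([ 0.4519, -0.4625,  0.0049])}
```

View pics/w17.png

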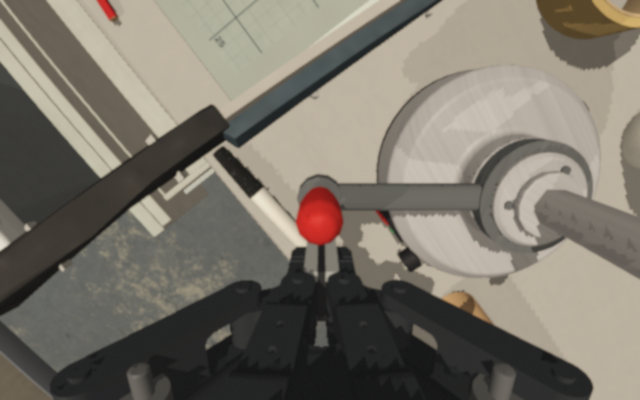

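View pics/o17b.png

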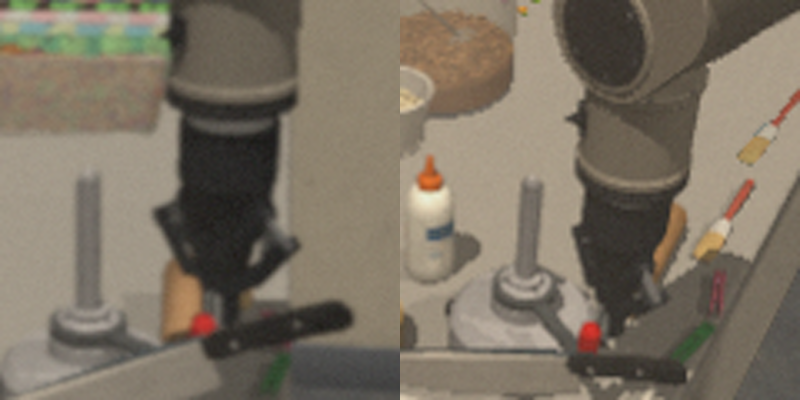

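Run:
```python
from h import *
# blade/handle points from depth in several images
for tag in ('side0','scene0','w17','w1','si17'):
    f=load(tag); d=f['d']; v,u=np.nonzero(d>0)
    K=np.array([[f['fx'],0,f['cx']],[0,f['fy'],f['cy']],[0,0,1]],float)
    p=cv2.undistortPoints(np.stack([u,v],-1).astype(float)[:,None],K,f['dist_coeffs'].astype(float))[:,0]
    X=(np.c_[p,np.ones(len(p))]*d[v,u][:,None]-f['t'])@f['R']
    out=[]
    for x in np.arange(.32,.50,.02):
        k=(abs(X[:,0]-x)<.01)&(X[:,1]>-.235)&(X[:,1]<-.17)&(X[:,2]>.08)&(X[:,2]<.2)
        if k.sum()>5: out.append((round(x,2),np.percentile(X[k,2],97).round(3),np.percentile(X[k,1],[3,97]).round(3).tolist()))
    print(tag,out)
```

```text
side0 [(np.float64(0.32), np.float64(0.178), [-0.219, -0.21]), (np.float64(0.34), np.float64(0.182), [-0.218, -0.206]), (np.float64(0.36), np.float64(0.179), [-0.219, -0.205]), (np.float64(0.38), np.float64(0.173), [-0.221, -0.205]), (np.float64(0.4), np.float64(0.164), [-0.218, -0.206]), (np.float64(0.42), np.float64(0.157), [-0.218, -0.206]), (np.float64(0.44), np.float64(0.145), [-0.223, -0.21]), (np.float64(0.46), np.float64(0.137), [-0.224, -0.21]), (np.float64(0.48), np.float64(0.13), [-0.224, -0.21])]
scene0 [(np.float64(0.32), np.float64(0.177), [-0.217, -0.211]), (np.float64(0.34), np.float64(0.185), [-0.22, -0.207]), (np.float64(0.36), np.float64(0.181), [-0.221, -0.206]), (np.float64(0.38), np.float64(0.175), [-0.223, -0.206]), (np.float64(0.4), np.float64(0.168), [-0.219, -0.206]), (np.float64(0.42), np.float64(0.161), [-0.219, -0.207]), (np.float64(0.44), np.float64(0.149), [-0.223, -0.211]), (np.float64(0.46), np.float64(0.141), [-0.225, -0.211]), (np.float64(0.48), np.float64(0.132), [-0.226, -0.21])]
w17 [(np.float64(0.34), np.float64(0.18), [-0.225, -0.221]), (np.flo
[... 720 characters left out ...]
6, -0.213]), (np.float64(0.44), np.float64(0.147), [-0.229, -0.216]), (np.float64(0.46), np.float64(0.138), [-0.229, -0.216]), (np.float64(0.48), np.float64(0.131), [-0.229, -0.216])]
si17 [(np.float64(0.32), np.float64(0.176), [-0.219, -0.209]), (np.float64(0.34), np.float64(0.183), [-0.218, -0.205]), (np.float64(0.36), np.float64(0.178), [-0.219, -0.204]), (np.float64(0.38), np.float64(0.172), [-0.221, -0.205]), (np.float64(0.4), np.float64(0.165), [-0.219, -0.206]), (np.float64(0.42), np.float64(0.156), [-0.219, -0.207]), (np.float64(0.44), np.float64(0.145), [-0.224, -0.211]), (np.float64(0.46), np.float64(0.137), [-0.224, -0.21]), (np.float64(0.48), np.float64(0.129), [-0.224, -0.211])]
```

Run:
```python
from h import *
f=load('w17'); d=f['d']; v,u=np.nonzero((d>0)&(d<.2))
K=np.array([[f['fx'],0,f['cx']],[0,f['fy'],f['cy']],[0,0,1]],float)
p=cv2.undistortPoints(np.stack([u,v],-1).astype(float)[:,None],K,f['dist_coeffs'].astype(float))[:,0]
X=(np.c_[p,np.ones(len(p))]*d[v,u][:,None]-f['t'])@f['R']-np.array([.4203,-.2912,.116])
yw=.9416; tx=X[:,:2]@[np.cos(yw),np.sin(yw)]; ty=X[:,:2]@[-np.sin(yw),np.cos(yw)]
for y in np.arange(0,.1,.01):
    k=(abs(ty-y)<.005)&(tx<.03)&(X[:,2]>-.005)
    if k.sum()>5: print(round(y,2),k.sum(),'z',np.percentile(X[k,2],[1,50,99]).round(3),'x',np.percentile(tx[k],[1,99]).round(3))
```

```text
0.0 6344 z [0.015 0.055 0.092] x [-0.01  0.03]
0.01 6179 z [0.009 0.08  0.099] x [0.006 0.028]
0.02 2766 z [0.044 0.081 0.099] x [-0.004  0.019]
0.03 3538 z [0.049 0.063 0.092] x [-0.009  0.013]
0.04 5065 z [0.056 0.077 0.088] x [-0.009  0.012]
0.05 3297 z [0.069 0.087 0.094] x [0.004 0.013]
0.06 854 z [0.08  0.089 0.094] x [0.01  0.013]
0.07 22 z [0.043 0.053 0.055] x [0.029 0.03 ]
0.08 778 z [0.038 0.055 0.059] x [0.019 0.03 ]
0.09 1648 z [0.046 0.059 0.063] x [0.014 0.03 ]
```

step_arm(
  plan=[
    [[4,7.6,1.5],-4,1],
    [[4.4,7.2,1.5],-4,1],
    [[4.8,6.8,1],-4,1],
    [[0,0,0],0,1],
  ],
)

```text
time_s: 20.8
tcp_pos: [0.4334, -0.2698, 0.12]
eef_rot: [-3.142, -0.0, 0.731]
ft_force: [-0.2, 0.1, 0.1]
gripper_width: -0.0
```

step_arm(
  plan=[
    [[1.4,1.7,0],-1,1],
    [[0,0,0],0,1],
  ],
)

```text
time_s: 21.0
tcp_pos: [0.4343, -0.2687, 0.1199]
eef_rot: [-3.142, 0.0, 0.713]
ft_force: [-0.9, 0.4, 0.2]
gripper_width: -0.0002
```

step_arm(
  plan=[
    [[1.4,1.7,0],-1,1],
    [[1.4,1.7,0],-1,1],
  ],
)

```text
time_s: 21.2
tcp_pos: [0.4371, -0.2652, 0.1199]
eef_rot: [-3.142, 0.0, 0.676]
ft_force: [-0.2, -2.5, 1.1]
gripper_width: -0.0007
```

step_arm(
  plan=[
    [[1.4,1.7,0],-1,1],
    [[1.4,1.6,0],-1,1],
  ],
)

```text
time_s: 21.4
tcp_pos: [0.4402, -0.2615, 0.12]
eef_rot: [3.141, -0.0, 0.641]
ft_force: [-0.3, -1.8, -0.9]
gripper_width: 0.0
```

Run:
```python
from h import *
s=bot.get_state();print({k:np.round(v,4) for k,v in s.items() if k in('time_s','tcp_pos','eef_rot','ft_force')})
snap('wrist','w18')
s=bot.get_state();print({k:np.round(v,4) for k,v in s.items() if k in('time_s','tcp_pos','eef_rot','ft_force')})
```

```text
{'time_s': np.float64(21.4), 'tcp_pos': array([ 0.4402, -0.2615,  0.12  ]), 'eef_rot': array([ 3.1414e+00, -1.0000e-04,  6.4120e-01]), 'ft_force': array([-0.2748, -1.8013, -0.9126])}
{'time_s': np.float64(21.45), 'tcp_pos': array([ 0.4405, -0.2612,  0.12  ]), 'eef_rot': array([ 3.1415e+00, -2.0000e-04,  6.4050e-01]), 'ft_force': array([ 0.5772, -1.6927, -0.1058])}
```

View pics/w18.png

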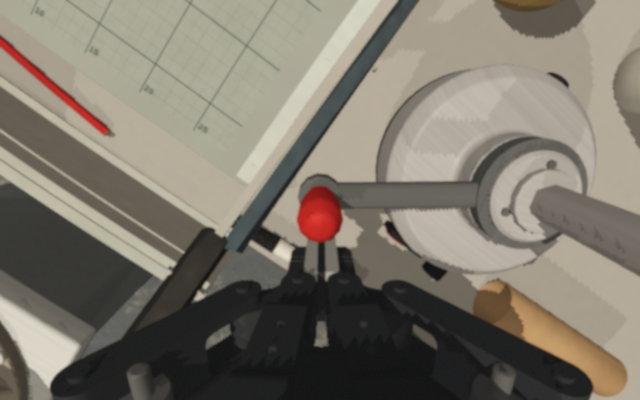

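step_arm(
  plan=[
    [[1.4,1.5,0],-1,1],
    [[0,0,0],0,1],
  ],
)

```text
time_s: 21.65
tcp_pos: [0.4407, -0.2607, 0.1199]
eef_rot: [-3.141, 0.001, 0.623]
ft_force: [-5.8, -5.9, 1.9]
gripper_width: -0.0004
```

step_arm(
  plan=[
    [[1.4,1.5,0],-1,1],
    [[0,0,0],0,1],
  ],
)

```text
time_s: 21.85
tcp_pos: [0.4408, -0.2603, 0.1199]
eef_rot: [-3.141, 0.003, 0.605]
ft_force: [-13.1, -12.8, 6.5]
gripper_width: -0.0001
```

step_arm(
  plan=[
    [[-1.5,-1.6,0],0,1],
    [[-4,-3,0],0,1],
    [[-8,-6,0],0,1],
    [[-8,-8,5],0,1],
    [[0,-5,25],0,1],
    [[0,0,40],0,1],
    [[0,0,40],0,1],
    [[0,0,40],0,1],
  ],
)

```text
time_s: 22.65
tcp_pos: [0.4205, -0.2825, 0.272]
eef_rot: [-3.142, -0.0, 0.607]
ft_force: [0.1, -0.0, -0.5]
gripper_width: -0.0004
```

step_arm(
  plan=[
    [[10,-20,20],0,1],
    [[10,-20,0],0,1],
    [[0,0,0],0,1],
    [[0,0,0],0,1],
  ],
)

```text
time_s: 23.05
tcp_pos: [0.4406, -0.3224, 0.2898]
eef_rot: [-3.141, 0.0, 0.607]
ft_force: [-0.6, 0.6, -1.0]
gripper_width: -0.0003
```

Run:
```python
from h import *
s=bot.get_state();print({k:np.round(v,4) for k,v in s.items() if k in('time_s','tcp_pos','eef_rot','ft_force')})
for n in ('wrist','side','scene'): snap(n,n[0]+n[1]+'19')
b=cv2.imread('pics/si19.png')[110:230,290:410];c=cv2.imread('pics/sc19.png')[110:230,295:415]
r=lambda x:cv2.resize(x,(400,400),interpolation=cv2.INTER_CUBIC)
cv2.imwrite('pics/o19b.png',np.hstack([r(b),r(c)]))
```

```text
{'time_s': np.float64(23.05), 'tcp_pos': array([ 0.4406, -0.3224,  0.2898]), 'eef_rot': array([-3.1408,  0.    ,  0.6068]), 'ft_force': array([-0.5779,  0.6229, -0.9749])}
```

View pics/wr19.png

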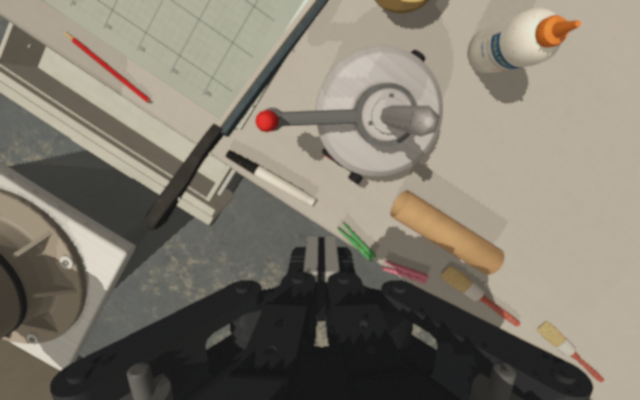

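View pics/o19b.png

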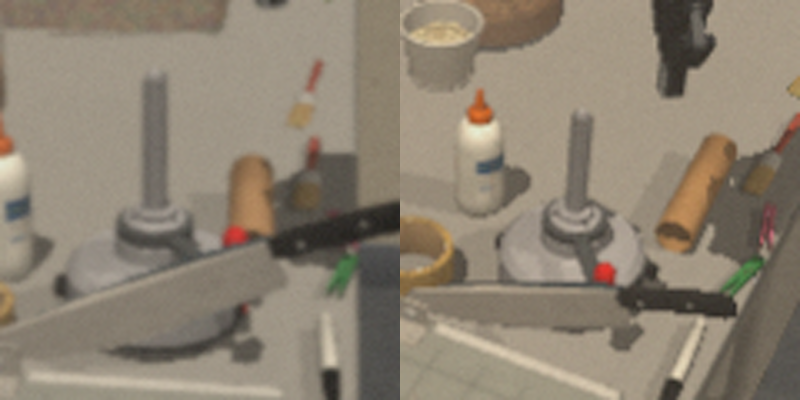

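Run:
```python
from h import *
g=load('wr19'); m=np.array([.5295,-.3443])
k=at_z(g,267,120,.135)[:2]-m; print('knob',k+m,np.hypot(*k),np.degrees(np.arctan2(*k[::-1])))
a=at_z(g,320,117,.095)[:2];b=at_z(g,290,118,.095)[:2];print('bar dir',np.degrees(np.arctan2(*(b-a)[::-1])))
r=at_z(g,418,56,.03)[:2]; s=at_z(g,342,165,.03)[:2]; print('front/rear dir',np.degrees(np.arctan2(*(r-s)[::-1])),np.degrees(np.arctan2(*(r-m)[::-1])))
d=g['d'];print('tip',at_depth(g,425,118),'top z bystanders: ')
for t in('side0','si19'): 
  f=load(t); print(t,at_depth(f,288.8,145.2),at_depth(f,241.5,212.4))
crop('wr19',230,20,470,200,3.3,'c19')
```

```text
knob [ 0.45919869 -0.2497495 ] 0.11782219607720415 126.63197855159395
bar dir 126.5016323696845
front/rear dir 0.8830942227667973 -0.7479880391604233
tip [ 0.52960827 -0.34149345  0.22840689] top z bystanders: 
side0 [ 0.67518277 -0.41610458  0.15007649] [ 6.90669184e-01 -5.37680855e-04  1.66622387e-01]
si19 [ 0.67495754 -0.41509756  0.15049642] [ 0.69084071 -0.00101752  0.1663295 ]
```

View pics/c19.png

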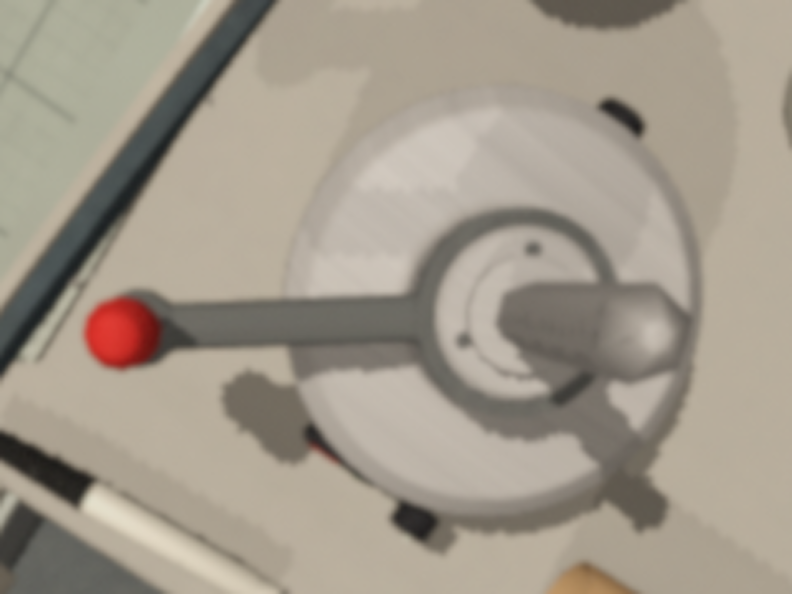

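View pics/si19.png

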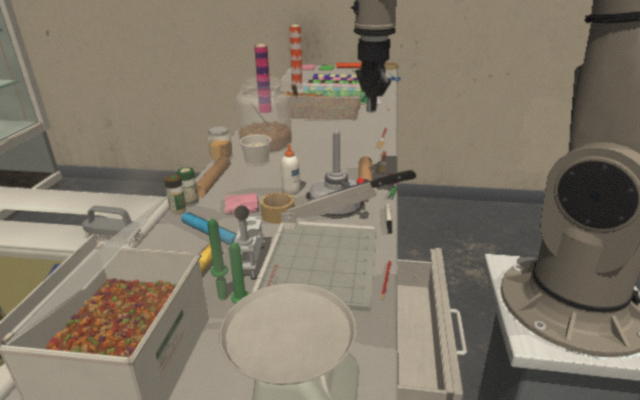

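Run:
```python
from rig import job
print(job.finish_job())
```

```text
the job is handed in; nothing more can be done
None
```

The hex spit is standing fully home in the drive, released, and the collar lever is closed onto its end stop. I handed the job in at about 23 s. `finish_job` reports no verdict, so what follows are my own checks.

- **Seating:** The wrist camera could see the seat's flats through the bore. I turned the spit about 19° to match them before lowering, so it dropped in without any searching. Side forces stayed around 3 N on the way down. It bottomed with the tool 170.3 mm above the table, exactly the height worked out for fully home, where the contact force rose by about 10 N. After release the spit tip measured 228.4 mm high; fully home is 229 mm.
- **Lever:** I pushed the knob round from behind with closed fingers. Forces between pushes read about 3 N at most until it met a firm stop, where I let the force reach about 18 N before backing off. The lever's final direction measured 126.6°. The closed stop should be near 127 to 128°, allowing for about 2° of error in my estimate of how the drive is turned.
- **Bystanders:** The glue bottle and the round spit's black ball measured within about 1 mm of where they started. The tape looks unmoved in the last picture, but I did not re-measure it.
- **Disagreement:** Pictures of the held spit in the air showed its flange about 4 mm lower than computed. The bottoming height and the final tip height did not bear that out.

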